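# Lever the press-fit lid off a reagent shipping can

## Task

Take the blue-handled opener bar out of the tool tub and use it to lever the brass lid of the clamped metal can loose: blade under the lid's edge, bar bearing on the can's rim, handle pressed down. Then lay the bar flat in the white tray, lift the loosened lid off the can and lay it flat in the tray beside the bar. Set both down gently, without dropping or throwing them, and do not push or knock over the bottle, the jar, the dish and the tube rack that stand round the can.

Things in the scene. Friction and masses are not known exactly. Their poses are not given: they have to be found in the camera images.
- can: Fixed metal can, 93 mm over its rim, top 108 mm above the bench, upright in a holder: round grey base (radius 66, height 10 mm) with three upright fingers to 60 mm height, 48-56 mm from the axis. Origin on the axis at bench level, z up; its yaw has no meaning for you.
- can_rim (a point): Centre of the can's mouth, level with the top of the rim, 108 mm up. The rim, which serves as fulcrum, is a round bead: a bar of 2.5 mm radius bent to a ring of 44 mm radius. Inside it an open groove, 7.5 mm wide, parts it from the seated lid's edge. A blade laid over the bead at some 40 deg to level, handle up and outward, with its tip 31 mm from the axis, is under the lid's edge.
- can_groove (a point): Centre of the groove's floor, 13 mm below the rim's top. The lid rests on a collar of 29 mm outer radius, its top 2.5 mm below the rim's top: the lid's outer 5 mm overhang the groove by 10.5 mm. Turning the bar about the bead until the handle end points 15 deg below level lifts that edge about 8 mm. Any direction round the can will do.
- lid: Loose, 60 g. Brass press-in lid: disc 68 mm across, 3.5 mm thick, with a 50 mm plug 8 mm down from the disc's underside. Origin: centre of the disc's underside, z up. Seated, the disc's top is 1 mm above the rim. Spring catches hold it: some 50 N straight up, 25 N at its edge. Levered up 8 mm on one side it stays propped, tilted about 6 deg; then gripped across its edge it pulls off (under 20 N).
- bar: Loose, 100 g, straight, 175 mm. Blue handle 18 wide (y), 20 thick (z), x -60 to 50 mm; shank 12 x 5 to x 85; steel blade 14 wide (y), 2.5 thick (z) to the tip at x 115, all centred on the x axis. Origin in the handle; x to the tip; mass centre near x 20. It leans in the tub, 34 deg to level: tip on the floor, handle over the -x wall, which it touches at x -7; the handle behind that sticks out.
- bar_tip (a point): The middle of the end of the bar's blade.
- tub: Fixed. Grey open tool tub, 120 (x) x 100 (y) x 65 mm high, walls and floor 4 mm, origin under its centre. Holds the leaning bar and a black marker pen, 107 mm long and 12 mm thick, lying on the floor on the tub's -y side.
- tray: Fixed. White open tray, 260 (x) x 190 (y) mm, walls 4 mm thick and 14 mm high, floor 4 mm thick; origin under its centre. Bar and lid belong flat on its floor.
- amber: Loose, 0.4 kg. Amber bottle, 60 mm diameter, 140 mm high, origin under its centre. Leave it alone.
- jar: Loose, 0.35 kg. White jar with red cap, 62 mm diameter, 115 mm high, origin under its centre. Leave it alone.
- dish: Loose, 60 g. Flat covered glass dish, 90 mm diameter, 16 mm high, origin under its centre. Leave it alone; the bar may pass above it.
- rack: Loose, 0.5 kg. Green tube rack, 60 (x) x 150 (y) x 45 mm, capped tubes to 70 mm height, origin under its centre, beyond the can. Leave it alone.
Not all that is in view belongs to the job. Several things have the shape of the bar; the one meant has the colours described above. Leave any pink look-alike of the lid alone.

How it is judged:
On the way:
1. the bar levers the lid up: blade touching the lid, bar bearing on the can, the lid's centre raised over 1 mm out of its seat (contact force between bar and lid above 0.5 N and contact force between bar and can above 0.5 N and z of lid in the frame of can above 0.1065 m and horizontal distance between lid and can below 0.02 m), for 0.02 s.
At the end, for the whole second after the job is handed in: Lid and bar lie still and let go on the tray's floor, between its walls: the lid flat within 10 degrees, either face up, its centre within 105 mm (x) and 70 mm (y) of the tray's; the bar flat (origin under 24 mm, tip under 30 mm above the tray's underside) (x of lid in the frame of tray between -0.105 and 0.105 m and y of lid in the frame of tray between -0.07 and 0.07 m and z of lid in the frame of tray below 0.02 m and (angle between lid's own z axis and vertical below 0.17 rad or angle between lid's own z axis and vertical above 2.97 rad) and linear speed of each of lid, bar below 0.02 m/s and x of bar in the frame of tray between -0.127 and 0.127 m and y of bar in the frame of tray between -0.092 and 0.092 m and x of bar_tip in the frame of tray between -0.127 and 0.127 m and y of bar_tip in the frame of tray between -0.092 and 0.092 m and z of bar in the frame of tray below 0.024 m and z of bar_tip in the frame of tray below 0.03 m and contact force between the fingers and lid below 0.1 N and contact force between the fingers and bar below 0.1 N); the robot touches nothing.
It fails at once if the amber bottle is pushed more than 20 mm or tipped over (distance of amber from where it was at the start of the episode above 0.02 m or angle between amber's own z axis and vertical above 0.4 rad).
It fails at once if the white jar is pushed more than 20 mm or tipped over (distance of jar from where it was at the start of the episode above 0.02 m or angle between jar's own z axis and vertical above 0.4 rad).
It fails at once if the glass dish is pushed more than 20 mm or tipped over (distance of dish from where it was at the start of the episode above 0.02 m or angle between dish's own z axis and vertical above 0.4 rad).
It fails at once if the tube rack is pushed more than 20 mm or tipped over (distance of rack from where it was at the start of the episode above 0.02 m or angle between rack's own z axis and vertical above 0.4 rad).
It fails at once if lid or bar is dropped or flung (over 0.8 m/s while not held) ((linear speed of lid above 0.8 m/s and contact force between the fingers and lid below 0.05 N) or (linear speed of bar above 0.8 m/s and contact force between the fingers and bar below 0.05 N)).
It also fails if it takes over 72 s, if anything falls off the work surface, if the arm or the gripper's body presses on something with over 40 N, if the wrist force passes 120 N, or if a joint passes its speed limit or range.

## Robot

A 6-joint arm with a two-finger parallel gripper is mounted at the origin on the work surface. World frame = base frame: x ahead of the robot, y to its left, z up, the work surface at z = 0. Lengths are in m, angles in rad, forces in N, time in s.
With the tool pointing down it reaches from about 0.3 to 0.775 m from the base axis. Payload 14.6 kg.
Tool frame: the origin (TCP) lies midway between the tips of the shut fingers; the grasp point (between the pads) lies 19 mm behind it; z points along the fingers, x is the direction in which the jaws open and shut, and the axes are right-handed (so a half turn about z gives the same grasp; the last joint's range is limited). The gripper opens to 94 mm and grips with 3 to 60 N. Pads are 16 mm wide; open, the fingers measure 119 mm over their backs; the gripper's body (75 mm by 177 mm) begins 78 mm behind the grasp point.
Start: joints at [1.092, 0.3, 1.521, -0, 1.321, -0.067], TCP at [0.22, 0.504, 0.166] pointing down, gripper open.
Joint ranges: [-3.03, 3.03], [-0.79, 2.21], [0.23, 2.52], [-1.04, 4.18], [0, 3.07], [-2.55, 2.55]. Speed limits (rad/s): [2.22, 2.22, 2.57, 3.14, 3.14, 3.14].

## Interface

Orientations are given as a unit quaternion [x, y, z, w].
In Python, from rig import env gives the robot as it stands.
- The arm moves only by the tool servo_tool, never from a script. Its argument "deltas" is a list that holds one entry, the list of rows, each a list of 5 numbers: the shift along the tool's x, y, z in cm, then the turn about the tool's z in degrees, then the opening, from 0 (shut) to 1 (fully open). A call has 1 to 20 rows; each row shifts and turns the commanded pose from where the row before left it, along the tool's axes as they then stand; what a row does not reach is not made up. A row lasts 1/12 s, in which the tool goes at most 41.7 mm and 7.16 degrees, less where a joint would pass 70% of its speed; a pose out of reach is approached as far as the arm can. A call is refused whole if a number of a shift passes 4.17 or a number of a turn 7.16, either way. A call with a gripper value outside its range is refused whole. The fingers move at their own pace and stop on an object; "force" is the grip in N (left out, the last holds). Time passes only in rows, so rows that do not move let the fingers close. It gives the time, the measured TCP pose, the force and the opening at its end, in the units of the state.
- env.state(): the state, without advancing time (a new reading comes with each control period).
- env.grab_frame(name): name is "side" or "top" or "wrist"; returns (picture, depth): 420x560x3 uint8, blue, green, red; 420x560 float32, m along the optical axis (not along the pixel's ray), 0 where there is no reading.
- env.camera_info(name): a dict with "K" (3x3 intrinsics, pixels), "D" ([k1, k2, p1, p2, k3] as OpenCV has them; the pictures are not rectified), "R" (3x3) and "t" (3): a world point X has camera coordinates R X + t; the wrist camera has in their place "T_tool_cam" (4x4, takes a point from camera to tool coordinates, whose origin is the TCP and whose axes are the tool frame's). Camera axes: x right, y down, z forward; pixel columns grow to the right and rows downward; lengths in m; the calibration is good to about 2 mm. A picture is of the moment at which its call begins: read the wrist's pose just before it. camera_info takes no time and is no camera call.
- env.job_done(): hands the job in, once; it reports no verdict.
Trained networks look in the newest picture that a camera, given by its name, has taken for a name from the list of things; names that differ only in an ending like _2 or _b are one class to them, and where a whole thing is asked for, a point or a joint stands for the part that bears it (a point fixed in the world has none). Each returns a list of dicts, best first, with "p" (0 to 1); they miss things now and then, are a little off and sometimes report something else, mostly with a low value. They report only what shows in the picture. A call takes as long as a camera call. They do not tell look-alikes from the thing itself.
- env.recognise(thing, camera): "bbox" ([left, top, width, height] in pixels, round what is visible of it).
- env.tip_of(thing, camera): "at" ([column, row] in pixels: a listed point, or the origin of a listed thing).
The state is a dict: "clock": time; "joint_pos": joint angles; "qd": joint speeds; "joint_efforts": joint torques, N m; "ee_pos": TCP position; "orientation": TCP orientation; "wrist_force": force on the tool from outside, world axes, zero at the start; "torque": the same for the moment, N m; "opening": opening from 0.0 (shut) to 1.0 (fully open).
Only numpy, scipy, OpenCV 4.12 (cv2) and the standard library are available. Lean on these libraries where they do the work, as an engineer would, in place of code of your own. Each camera call takes 0.05 s, during which the arm holds its last target.

## Working session

There is one attempt and no reset: what is moved stays moved. The work goes in short steps, Python scripts to look and compute and a tool call to move; the robot and the scene stay as the last step left them, time stands still between calls to the robot, and variables do not carry over. Pictures are saved under pics/ and viewed, and the job is handed in when it is done.

Besides the shell and the picture viewer there is one more tool, called after ">>>" as name(argument=value, ...), one argument or row to a line, values as JSON. servo_tool: Moves the arm, as the interface text tells. Its arguments: {"type":"object","properties":{"deltas":{"type":"array","items":{"type":"array","items":{"type":"array","items":{"type":"number"}}}},"force":{"type":"number"}},"required":["deltas"]}

```bash
ls; mkdir -p pics
cat > h.py <<'E'
import numpy as np,cv2,json
from rig import env
from scipy.spatial.transform import Rotation as Ro
def px2w(cam,u,v,z=None,depth=None,state=None):
    i=env.camera_info(cam);K=np.array(i["K"]);D=np.array(i["D"])
    p=cv2.undistortPoints(np.array([[[u,v]]],float),K,D)[0,0]
    r=np.array([p[0],p[1],1.])
    if "R" in i:
        R=np.array(i["R"]);t=np.array(i["t"]);c=-R.T@t;d=R.T@r
    else:
        T=np.array(i["T_tool_cam"]);s=state or env.state()
        Rw=Ro.from_quat(s["orientation"]).as_matrix()
        c=Rw@T[:3,3]+np.array(s["ee_pos"]);d=Rw@T[:3,:3]@r
    if depth is not None: return c+d*depth
    return c+d*(z-c[2])/d[2]
def w2px(cam,X,state=None):
    i=env.camera_info(cam);K=np.array(i["K"]);D=np.array(i["D"])
    if "R" in i: R=np.array(i["R"]);t=np.array(i["t"])
    else:
        T=np.array(i["T_tool_cam"]);s=state or env.state()
        Rw=Ro.from_quat(s["orientation"]).as_matrix()
        Rc=Rw@T[:3,:3];c=Rw@T[:3,3]+np.array(s["ee_pos"]);R=Rc.T;t=-R@c
    X=np.atleast_2d(np.array(X,float))
    return cv2.projectPoints(X,cv2.Rodrigues(R)[0],t,K,D)[0][:,0]
def cloud(cam,depth,state=None):
    i=env.camera_info(cam);K=np.array(i["K"]);D=np.array(i["D"])
    h,w=depth.shape
    uv=np.stack(np.meshgrid(np.arange(w),np.arange(h)),-1).reshape(-1,1,2).astype(float)
    p=cv2.undistortPoints(uv,K,D)[:,0]
    r=np.c_[p,np.ones(len(p))]*depth.reshape(-1,1)
    if "R" in i:
        R=np.array(i["R"]);t=np.array(i["t"]);X=(r-t)@R
    else:
        T=np.array(i["T_tool_cam"]);s=state or env.state()
        Rw=Ro.from_quat(s["orientation"]).as_matrix()
        X=(r@T[:3,:3].T+T[:3,3])@Rw.T+np.array(s["ee_pos"])
    return X.reshape(h,w,3)
E
python3 - <<'E'
from h import *
for c in ["top","side","wrist"]:
    im,d=env.grab_frame(c);cv2.imwrite(f"pics/{c}0.png",im);np.save(f"pics/{c}0.npy",d)
    i=env.camera_info(c)
    if "R" in i: print(c,-np.array(i["R"]).T@np.array(i["t"]))
    else: print(i["T_tool_cam"])
    for n in ["can","can_rim","can_groove","lid","bar","bar_tip","tub","tray","amber","jar","dish","rack"]:
        try:
            print(c,n,[(np.round(x["at"]),round(x["p"],2)) for x in env.tip_of(n,c)][:3])
        except Exception as e: print(n,e)
s=env.state();print(s)
E
```

```text
pics
top [0.38831455 0.10261795 1.35965482]
top can [(array([319., 202.]), 0.79), (array([179., 252.]), 0.64)]
top can_rim [(array([324., 196.]), 0.86)]
top can_groove [(array([324., 196.]), 0.69)]
top lid [(array([323., 196.]), 0.94), (array([367., 189.]), 0.69)]
top bar [(array([119., 244.]), 0.93), (array([172., 253.]), 0.86), (array([233., 296.]), 0.86)]
top bar_tip [(array([140., 284.]), 0.77), (array([186., 227.]), 0.57)]
top tub [(array([192., 242.]), 0.91), (array([366., 228.]), 0.23)]
top tray [(array([431., 228.]), 0.8)]
top amber [(array([369., 226.]), 0.84)]
top jar [(array([321., 258.]), 0.89), (array([365., 228.]), 0.22)]
top dish [(array([279., 238.]), 0.64)]
top rack [(array([301., 161.]), 0.87)]
side [0.47483259 0.98678604 0.97922741]
side can [(array([269., 208.]), 0.75)]
side can_rim [(array([271., 187.]), 0.95)]
side can_groove [(array([268., 186.]), 0.62)]
side lid [(array([270., 187.]), 0.62), (array([267., 177.]), 0.46)]
side bar [(array([282., 368.]), 0.74), (array([343., 272.]), 0.72), (array([305., 153.]), 0.68)]
side bar_tip [(array([323., 348.]), 0.97), (a
[... 798 characters left out ...]
lock': 1.95, 'joint_pos': array([ 1.09239377e+00,  2.99924973e-01,  1.52098903e+00,  4.38416435e-06,
        1.32070824e+00, -6.66018272e-02]), 'qd': array([ 2.04916715e-05, -2.05218254e-03,  5.74670955e-04,  1.40894763e-03,
        1.13234214e-04,  1.49375107e-04]), 'joint_efforts': array([ 2.81772540e-03, -5.31644046e+01, -3.52918732e+01,  7.10361684e-02,
        2.12593423e-02, -8.50662047e-06]), 'ee_pos': array([0.22014141, 0.50401192, 0.16643652]), 'orientation': array([ 8.36738061e-01,  5.47603339e-01, -1.39300881e-05,  5.40744240e-06]), 'wrist_force': array([ 0.3027222 , -0.5667466 , -0.12116285]), 'torque': array([-0.00070156, -0.00835081,  0.04442157]), 'opening': 1.000976145820264}
```

View pics/top0.png

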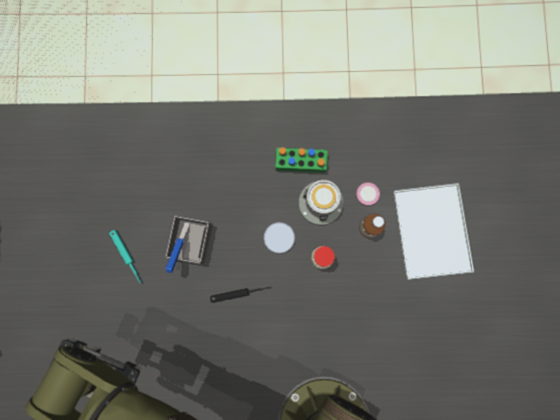

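View pics/side0.png

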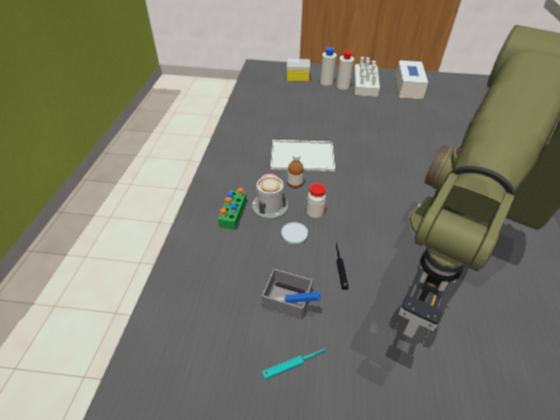

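View pics/wrist0.png

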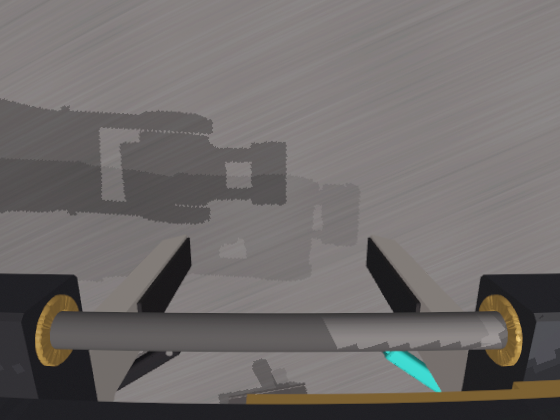

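```bash
cat > m.py <<'E'
from h import *
im=cv2.imread("pics/top0.png");d=np.load("pics/top0.npy");X=cloud("top",d)
def g(n,u,v,z): print(n,np.round(px2w("top",u,v,z),4), 'surf z',round(float(X[int(v),int(u),2]),4))
g("rim",324,196,.108);g("jar",321.5,258,.115);g("amber",371,224,.14);g("dish",279,238,.016);g("rack",301,161,.07);g("tray",432,231,.0);g("pink",368,193,.0);g("can",321,202,0)
# lid: brass ring centroid by height
Z=X[...,2]
u0,u1,v0,v1=300,350,170,220
m=(Z>0.103)&(Z<.115); mm=np.zeros_like(m);mm[v0:v1,u0:u1]=1;m&=mm
P=X[m];print("can top pts",len(P),P.mean(0));
(c,r)=cv2.minEnclosingCircle(P[:,:2].astype(np.float32)*1000);print(c,r)
# bar blue
hsv=cv2.cvtColor(im,cv2.COLOR_BGR2HSV)
b=(hsv[...,0]>105)&(hsv[...,0]<125)&(hsv[...,1]>150)
bb=np.zeros_like(b);bb[215:285,155:205]=1;b&=bb
P=X[b];print("blue n",len(P));mu=P.mean(0);U,S,V=np.linalg.svd(P-mu);print(mu,V[0],np.degrees(np.arcsin(abs(V[0][2]))))
t=(P-mu)@V[0];print(t.min(),t.max(), mu+V[0]*t.min(),mu+V[0]*t.max())
# tub walls
m=(Z>0.055)&(Z<.07);mm=np.zeros_like(m);mm[205:275,155:215]=1;m&=mm&~b
P=X[m].astype(np.float32)*1000;print("tub",cv2.minAreaRect(P[:,:2]),len(P))
m=(Z>0.0085)&(Z<.02);mm=np.zeros_like(m);mm[175:290,385:485]=1;m&=mm
P=X[m].astype(np.float32)*1000;r=cv2.minAreaRect(P[:,:2]);print("tray",r,len(P),cv2.boxPoints(r))
E
python3 m.py
python3 -c "
import cv2
im=cv2.imread('pics/top0.png');cv2.imwrite('pics/z1.png',cv2.resize(im[150:290,90:290],None,fx=4,fy=4,interpolation=cv2.INTER_CUBIC))"
```

```text
rim [ 0.6226 -0.0133  0.108 ] surf z 0.1075
jar [ 4.528e-01 -3.000e-04  1.150e-01] surf z 0.1135
amber [ 0.5386 -0.1321  0.14  ] surf z 0.1115
dish [0.5185 0.1132 0.016 ] surf z 0.0133
rack [0.7328 0.0455 0.07  ] surf z 0.0452
tray [ 0.5314 -0.3361  0.    ] surf z 0.0053
pink [ 0.6491 -0.1545  0.    ] surf z 0.0147
can [ 0.6249 -0.0138  0.    ] surf z 0.1106
can top pts 628 [ 0.62193322 -0.0103126   0.10853141]
(622.0800170898438, -10.38748836517334) 46.27162170410156
blue n 222
[0.47166967 0.40140101 0.08331446] [-0.81878622  0.16047953  0.5512127 ] 33.450249168183255
-0.05842507107780039 0.04941798769308524 [0.51950731 0.39202498 0.05110981] [0.4312069  0.40933158 0.11055428]Traceback (most recent call last):
  File "m.py", line 19, in <module>
    P=X[m].astype(np.float32)*1000;print("tub",cv2.minAreaRect(P[:,:2]),len(P))
                                               ~~~~~~~~~~~~~~~^^^^^^^^^
cv2.error: OpenCV(4.12.0) /io/opencv/modules/imgproc/src/convhull.cpp:143: error: (-215:Assertion failed) total >= 0 && (depth == CV_32F || depth == CV_32S) in function 'convexHull'
```

View pics/z1.png

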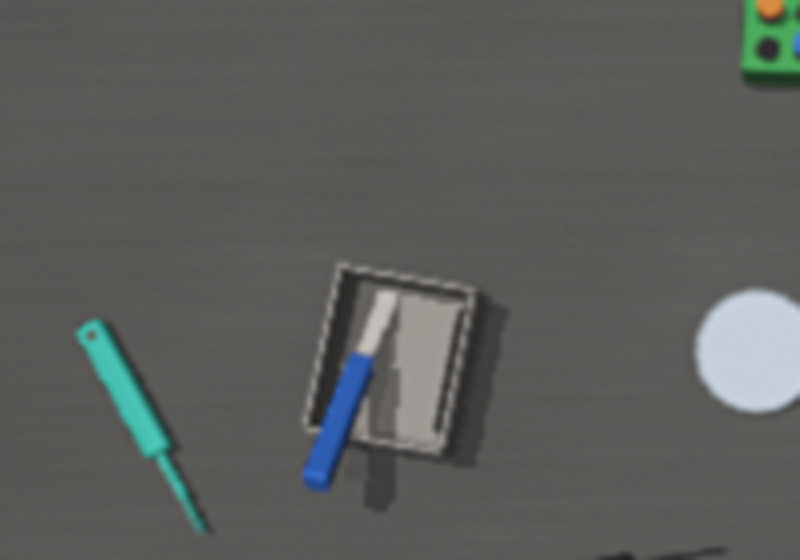

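```bash
cat > m2.py <<'E'
from h import *
im=cv2.imread("pics/top0.png");d=np.load("pics/top0.npy");X=cloud("top",d);Z=X[...,2]
print(np.round(Z[243,160:212]*1000).astype(int))
print(np.round(Z[230,385:480]*1000).astype(int))
for n,pts,z in [("tub",[(90+c/4,150+r/4) for c,r in [(340,265),(475,290),(442,452),(305,430)]],.065),("tray",[(395,191),(460,184),(473,272),(408,279)],.014)]:
    P=np.array([px2w("top",u,v,z) for u,v in pts]);print(n,np.round(P,3),P.mean(0),np.linalg.norm(P-np.roll(P,1,0),axis=1))
# bar: project model to image
E
python3 m2.py
```

```text
[ 6  0  5 -7  3  3  3  0 64 63 55 41 37 22 16  4 63 65 60 57 61 60 49 41
 -1  5  3  2  6  2  6  4  1  2  7  4  8  4  0  1  7 13 12 66 69 50 34 18
  3 10 -2  1]
[ 1  6 -3  3 -3  3 -3 -1 -3 -1 -2  4 -3 -5  3 10 13  6  5  5  6  4  0  8
  5  7  0  5 -4  2  6  4  1  2  8  5  4  2  4  5  0  4 -1  4  4  9  9  7
  2  4  1  7  2  5  2  6  6  6  4  0  6  2  4  5  2  7  6  3  1 10  6 -2
  5  3  3  7  0  4  5  3 11 19 -1 -1 -2 -3  1  4  2 -2  0  4 -6 -6 -1]
tub [[0.582 0.404 0.065]
 [0.562 0.31  0.065]
 [0.449 0.332 0.065]
 [0.466 0.427 0.065]] [0.51456888 0.36841252 0.065     ] [0.1176191  0.0968549  0.11526428 0.09652897]
tray [[ 0.651 -0.231  0.014]
 [ 0.667 -0.422  0.014]
 [ 0.41  -0.439  0.014]
 [ 0.393 -0.254  0.014]] [ 0.53018332 -0.33672826  0.014     ] [0.25840684 0.19140623 0.25782563 0.18607249]
```

>>> servo_tool(
  deltas=[
    [[0.19,3.3,0,0,1],[0.19,3.3,0,0,1],[0.19,3.3,0,0,1],[0.19,3.3,0,0,1],[0.19,3.3,0,0,1],[0.19,3.3,0,0,1],[0.19,3.3,0,0,1],[0.19,3.3,0,0,1],[0.19,3.3,0,0,1],[0.19,3.3,0,0,1],[0,0,0,-6.25,0.45],[0,0,0,-6.25,0.45],[0,0,0,0,0.45]],
  ],
)

```text
clock: 3.03
ee_pos: [0.5305, 0.3889, 0.166]
orientation: [0.771, 0.637, -0.0, -0.0]
wrist_force: [0.0, -0.1, 0.9]
opening: 0.823
```

Run:
```python
from h import *
s=env.state();im,d=env.grab_frame("wrist");cv2.imwrite("pics/w1.png",im);np.save("pics/w1.npy",d)
print(s["clock"],s["ee_pos"],s["orientation"],s["opening"])
X=cloud("wrist",d,s)
hsv=cv2.cvtColor(im,cv2.COLOR_BGR2HSV)
b=(hsv[...,0]>105)&(hsv[...,0]<125)&(hsv[...,1]>130)
print(b.sum())
P=X[b];P=P[np.isfinite(P).all(1)&(P[:,2]>0.03)&(P[:,2]<.14)]
mu=np.median(P,0);U,S,V=np.linalg.svd(P-P.mean(0),full_matrices=False);a=V[0]*np.sign(-V[0][2])
print(len(P),P.mean(0),a,np.degrees(np.arctan2(a[1],a[0])),np.degrees(np.arcsin(-a[2])))
t=(P-P.mean(0))@a;print(np.percentile(t,[0,1,99,100]),np.std((P-P.mean(0))@V[2]),V[2])
print("tip",env.tip_of("bar_tip","wrist")[:2],env.tip_of("bar","wrist")[:2])
```

```text
3.0333 [0.53053788 0.3889097  0.16600824] [ 7.70767582e-01  6.37116349e-01 -3.01822766e-04 -4.39035931e-05] 0.8229239184126026
2406
2396 [0.4697671  0.40382337 0.08579277] [ 0.83028427 -0.17170559 -0.53023129] -11.684249757908365 32.02108371482832
[-0.0435291  -0.04280801  0.06174648  0.06421836] 0.0025101287886078057 [ 0.50900644 -0.15391298  0.84689034]
tip [{'at': [376.3, 31.6], 'p': 0.67}, {'at': [277.4, 220.5], 'p': 0.66}] [{'at': [115.5, 44.4], 'p': 0.96}, {'at': [445.2, 122.6], 'p': 0.69}]
```

View pics/w1.png

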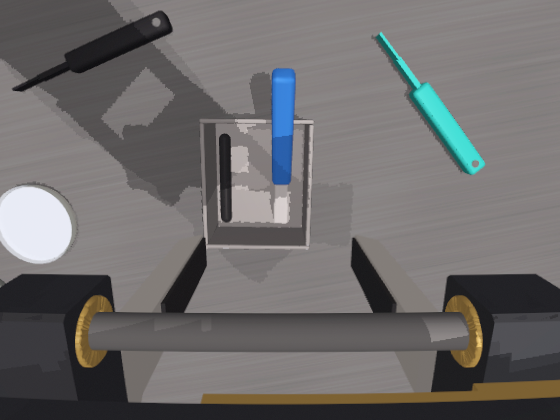

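Run:
```python
from h import *
s=env.state()
for u,v,z in [(283.5,72,.113),(283,110,.093),(282,183,.052),(281,222,.006)]: print(px2w("wrist",u,v,z,state=s))
R=Ro.from_quat(s["orientation"]).as_matrix()
g=np.array([.4527,.4057,.0845-.013])
print(R, R.T@(g-s["ee_pos"])*100)
```

```text
[0.43140814 0.41316303 0.113     ]
[0.45707967 0.40803243 0.093     ]
[0.52146532 0.39501527 0.052     ]
[0.57204372 0.38445806 0.006     ]
[[ 1.95779805e-01  9.80647882e-01 -1.56068726e-05]
 [ 9.80647881e-01 -1.95779804e-01  4.22079461e-05]
 [ 3.83356225e-05 -2.35683100e-05 -9.99999999e-01]] [ 0.07510434 -7.89113202  9.50102806]
```

>>> servo_tool(
  deltas=[
    [[0.06,-2,0,0,0.45],[0.06,-2,0,0,0.45],[0.06,-2,0,0,0.45],[0.06,-1.9,0,0,0.45],[0,0,2.5,0,0.45],[0,0,2.5,0,0.45],[0,0,2.0,0,0.45],[0,0,1.5,0,0.45],[0,0,1.0,0,0.45],[0,0,0,0,0],[0,0,0,0,0],[0,0,0,0,0],[0,0,0,0,0],[0,0,0,0,0],[0,0,0,0,0],[0,0,0,0,0],[0,0,0,0,0]],
  ],
  force=20,
)

```text
clock: 4.6
ee_pos: [0.4531, 0.4069, 0.0716]
orientation: [0.772, 0.635, 0.0, 0.0]
wrist_force: [0.4, -0.1, 0.2]
opening: 0.005
```

```bash
cat > look.py <<'E'
import sys
from h import *
n=sys.argv[1]
for c in sys.argv[2:]:
    s=env.state();im,d=env.grab_frame(c);cv2.imwrite(f"pics/{n}_{c}.png",im);np.save(f"pics/{n}_{c}.npy",d)
print(s["clock"],s["ee_pos"],np.round(s["wrist_force"],1),np.round(s["torque"],2),s["opening"])
E
python3 look.py g1 wrist side
python3 -c "
import cv2
im=cv2.imread('pics/g1_side.png');cv2.imwrite('pics/z2.png',cv2.resize(im[200:340,220:420],None,fx=4,fy=4,interpolation=cv2.INTER_CUBIC))"
```

```text
4.65 [0.45314564 0.40689872 0.07156424] [-0.2 -0.9 -0.3] [-0.01  0.03  0.06] 0.005095999225659354
```

View pics/z2.png

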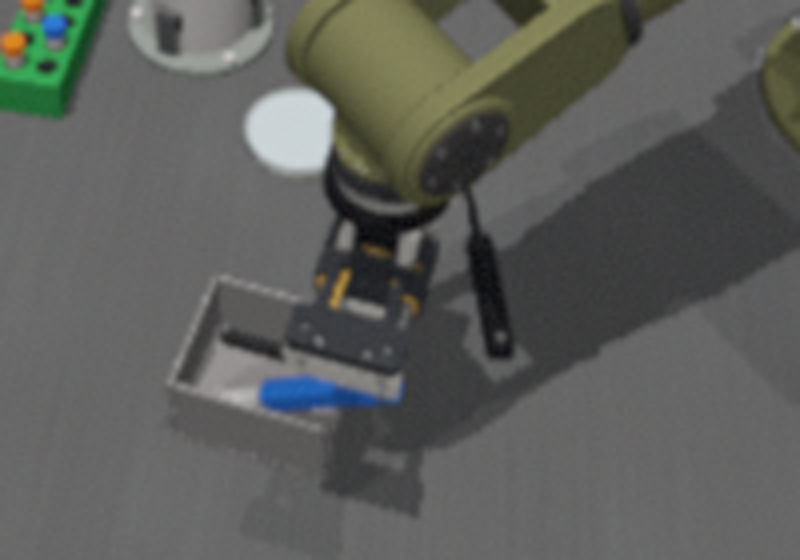

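View pics/g1_wrist.png

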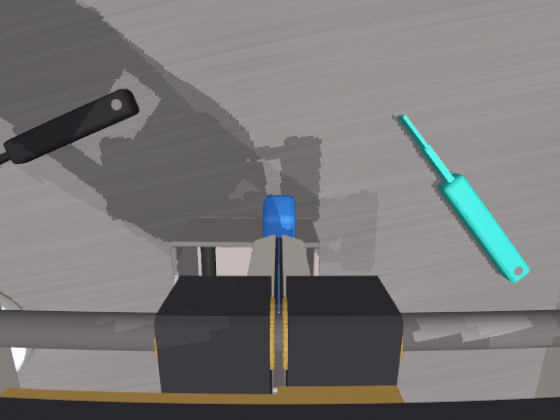

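```bash
cat > blue.py <<'E'
import sys
from h import *
n,c=sys.argv[1:3]
im=cv2.imread(f"pics/{n}_{c}.png");d=np.load(f"pics/{n}_{c}.npy");X=cloud(c,d)
hsv=cv2.cvtColor(im,cv2.COLOR_BGR2HSV)
b=(hsv[...,0]>105)&(hsv[...,0]<125)&(hsv[...,1]>130)
n_,l,st,ce=cv2.connectedComponentsWithStats(b.astype(np.uint8))
for k in range(1,n_):
    if st[k,4]<25: continue
    P=X[l==k];P=P[(P[:,2]>-.02)&(P[:,2]<.4)]
    V=np.linalg.svd(P-P.mean(0),full_matrices=False)[2];a=V[0]
    t=(P-P.mean(0))@a
    print(st[k],P.mean(0).round(4),a.round(3),(P.mean(0)+a*t.min()).round(3),(P.mean(0)+a*t.max()).round(3))
E
python3 look.py g2 top; python3 blue.py g2 top;python3 blue.py g1 side;python3 blue.py g1 wrist
python3 -c "
import cv2
im=cv2.imread('pics/g2_top.png');cv2.imwrite('pics/z3.png',cv2.resize(im[180:320,100:300],None,fx=4,fy=4,interpolation=cv2.INTER_CUBIC))"
```

```text
4.7 [0.45312053 0.40690188 0.07152243] [0.8 0.5 0.3] [-0.01 -0.01  0.01] 0.005173305130350959
[309 149   5   7  32] [0.7594 0.0154 0.0666] [-0.428  0.173  0.887] [0.79  0.003 0.003] [0.755 0.017 0.075]
[289 158   6   7  31] [0.7335 0.0729 0.0693] [-0.729 -0.358 -0.584] [0.74  0.076 0.074] [0.722 0.067 0.06 ]
[173 239  10  13  86] [0.5006 0.396  0.0632] [-0.735  0.096  0.671] [0.524 0.393 0.042] [0.481 0.399 0.081]
[327  48   6   7  40] [ 0.4596 -1.0104  0.174 ] [-0.177 -0.727  0.663] [ 0.463 -0.998  0.163] [ 0.456 -1.027  0.189]
[285 294  30   9 163] [0.4878 0.4034 0.0685] [-0.807  0.253  0.534] [0.519 0.394 0.048] [0.446 0.417 0.096]
[ 263  195   33  117 1457] [0.439  0.4102 0.106 ] [-0.35   0.061  0.935] [0.475 0.404 0.01 ] [0.372 0.422 0.284]
```

View pics/z3.png

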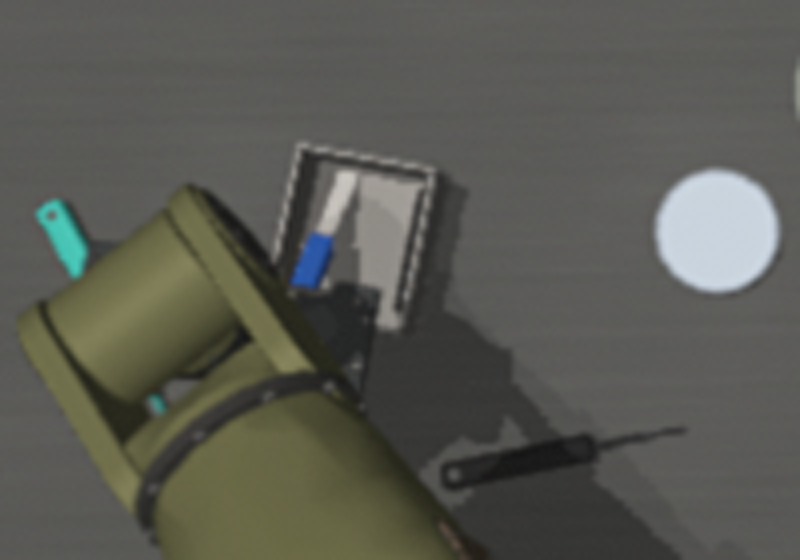

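```bash
python3 - <<'E'
from h import *
s=env.state();d=np.load("pics/g1_wrist.npy");X=cloud("wrist",d,s)
print(w2px("wrist",s["ee_pos"]),w2px("wrist",np.array(s["ee_pos"])+[0,0,.019]))
for p in [(280,200),(280,215),(280,228),(258,240),(265,245),(272,250),(290,245),(300,240),(265,265),(255,270),(280,260),(279,280),(279,300)]:
    print(p,X[p[1],p[0]].round(4))
d=np.load("pics/w1.npy");s["ee_pos"]=np.array([0.53053788,0.3889097,0.16600824]);s["orientation"]=[ 7.70767582e-01 , 6.37116349e-01, -3.01822766e-04 ,-4.39035931e-05]
X=cloud("wrist",d,s)
for p in [(283,75),(283,85),(283,120),(283,180),(203,245),(195,260),(190,270),(355,245)]: print(p,X[p[1],p[0]].round(4))
E
python3 -c "
import cv2
im=cv2.imread('pics/g1_wrist.png');cv2.imwrite('pics/z4.png',cv2.resize(im[180:320,190:390],None,fx=4,fy=4,interpolation=cv2.INTER_CUBIC))"
```

```text
[[277.99461628 229.28810683]] [[277.98581634 239.08982971]]
(280, 200) [0.4282 0.4129 0.0997]
(280, 215) [0.4343 0.4117 0.1081]
(280, 228) [0.4415 0.4103 0.1072]
(258, 240) [0.4423 0.3988 0.118 ]
(265, 245) [0.4432 0.4024 0.1248]
(272, 250) [0.4435 0.4059 0.1326]
(290, 245) [0.4449 0.4144 0.1266]
(300, 240) [0.4463 0.4195 0.1182]
(265, 265) [0.4424 0.4035 0.1515]
(255, 270) [0.4421 0.3997 0.1556]
(280, 260) [0.4456 0.4093 0.1412]
(279, 280) [0.4563 0.4067 0.1383]
(279, 300) [0.5081 0.3968 0.06  ]
(283, 75) [0.4331 0.4112 0.1065]
(283, 85) [0.4401 0.4099 0.1069]
(283, 120) [0.4651 0.4054 0.0915]
(283, 180) [0.5189 0.3958 0.0543]
(203, 245) [0.518 0.352 0.21 ]
(195, 260) [0.519  0.3516 0.2275]
(190, 270) [0.5197 0.3515 0.2374]
(355, 245) [0.5317 0.4285 0.2124]
```

View pics/z4.png

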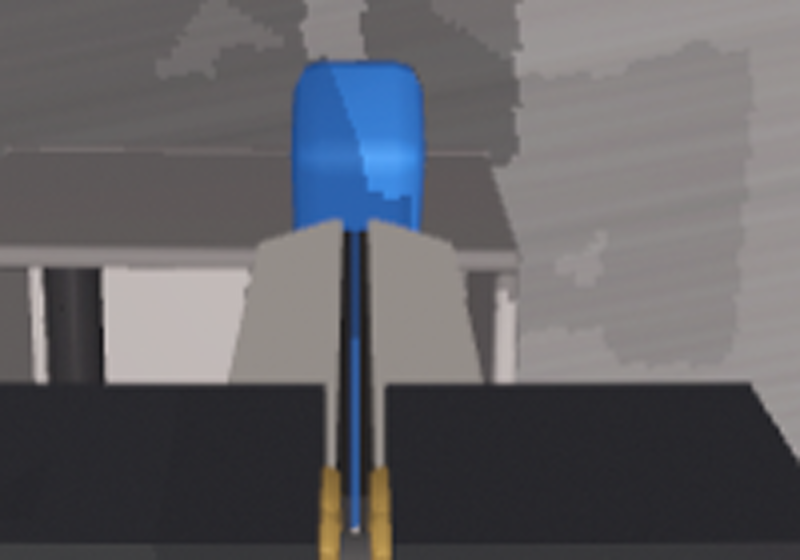

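Run:
```python
from h import *
s=env.state();R=Ro.from_quat(s["orientation"]).as_matrix();p=np.array(s["ee_pos"])
for y in (-.008,0,.008):
  for z in (0,-.019,-.045): print(y,z,w2px("wrist",p+R@[0.0,y,z]).round(1), w2px("wrist",p+R@[0.039,y,z]).round(1))
d=np.load("pics/w1.npy");print(d[228:262:2,203]);print(d[228:262:2,355]);print(d[228:262:2,190])
d=np.load("pics/g1_wrist.npy");print(d[228:262:2,262]);print(d[228:262:2,270])
```

```text
-0.008 0 [[278.  217.2]] [[339.8 217.2]]
-0.008 -0.019 [[278. 226.]] [[345.2 226. ]]
-0.008 -0.045 [[278.  240.9]] [[354.5 240.9]]
0 0 [[278.  229.3]] [[339.2 229.3]]
0 -0.019 [[278.  239.1]] [[344.6 239.1]]
0 -0.045 [[278.  255.7]] [[353.6 255.6]]
0.008 0 [[278.  241.2]] [[338.7 241.2]]
0.008 -0.019 [[278.  251.9]] [[344.  251.9]]
0.008 -0.045 [[278.  270.1]] [[352.8 269.9]]
[0.3347083  0.40239704 0.40240183 0.40352052 0.40335017 0.18791078
 0.18378855 0.18386616 0.18294282 0.18376127 0.18316029 0.1833533
 0.18419124 0.18431388 0.18382913 0.183567   0.18401745]
[0.40031528 0.4015105  0.40326557 0.4036617  0.18749739 0.18819872
 0.18443745 0.18111956 0.18154019 0.18069631 0.         0.18067798
 0.18120487 0.18020572 0.18159015 0.1822824  0.1809498 ]
[0.40201837 0.4012442  0.40259305 0.40258485 0.4036955  0.18290365
 0.18009102 0.17756149 0.17456633 0.17185743 0.17022838 0.16745752
 0.16239512 0.16261812 0.16209012 0.1597865  0.15707058]
[0.26922053 0.264393   0.25950667 0.25515422 0.24973196 0.24621768
 0.18108684 0.1764214  0.17280674 0.17102884 0.16945715 0.1666398
 0.1645737  0.1619973  0.15817773 0.15744045 0.15367253]
[0.19247031 0.19097415 0.19278044 0.1941653  0.18540479 0.18269873
 0.17956933 0.1766309  0.1747071  0.17219618 0.16837944 0.16626188
 0.16355741 0.16064146 0.15910237 0.1562499  0.15454616]
```

Run:
```python
from h import *
s=env.state();R=Ro.from_quat(s["orientation"]).as_matrix();p=np.array(s["ee_pos"])
d=np.load("pics/g1_wrist.npy");X=cloud("wrist",d,s)
T=((X-p)@R)*1000
for (u,v) in [(200,281),(200,295),(220,320),(220,360),(180,300),(350,285),(350,340),(280,330),(60,330),(272,300),(300,396),(300,410),(258,250),(258,270),(250,275),(305,250),(305,270)]: print(u,v,T[v,u].round(0))
```

```text
200 281 [ -18.  -33. -143.]
200 295 [ -16.  -33. -151.]
220 320 [ -11.  -33. -159.]
220 360 [ -11.  -24. -159.]
180 300 [ -20.  -33. -152.]
350 285 [  16.  -34. -147.]
350 340 [  13.  -29. -159.]
280 330 [   0.  -27. -154.]
60 330 [ -45.  -26. -153.]
272 300 [  -1.  -32. -150.]
300 396 [   4.  -19. -162.]
300 410 [   4.  -22. -169.]
258 250 [ -9.  -9. -60.]
258 270 [ -8.  -9. -84.]
250 275 [-11.  -9. -88.]
305 250 [23. 40. 68.]
305 270 [ 11.  -9. -83.]
```

Run:
```python
from h import *
# side/top view check of gripper
for n,c in [("g1","side"),("g2","top")]:
    im=cv2.imread(f"pics/{n}_{c}.png")
    s=env.state();R=Ro.from_quat(s["orientation"]).as_matrix();p=np.array(s["ee_pos"])
    Q=[p+R@[x,y,z] for x,y,z in [(0,0,0),(0,0,-.019),(0,0,-.045),(0,0,-.097),(.0885,.037,-.097),(-.0885,.037,-.097),(.0885,-.037,-.097),(-.0885,-.037,-.097)]]
    uv=w2px(c,Q);print(c,uv.round(1).tolist())
    x0,y0=(220,200) if c=="side" else (100,180)
    z=cv2.resize(im[y0:y0+140,x0:x0+200],None,fx=4,fy=4,interpolation=cv2.INTER_CUBIC)
    for k,(u,v) in enumerate(uv):
        q=(int((u-x0)*4),int((v-y0)*4));cv2.circle(z,q,3,(0,0,255),-1);cv2.putText(z,str(k),q,0,.5,(0,255,255),1)
    cv2.imwrite(f"pics/z5{c}.png",z)
```

```text
side [[309.7, 300.3], [310.2, 296.4], [310.9, 290.9], [312.3, 279.4], [288.0, 304.2], [307.5, 250.1], [317.9, 313.1], [334.2, 257.1]]
top [[173.0, 262.0], [171.3, 261.6], [169.0, 261.2], [164.0, 260.2], [133.1, 240.1], [201.0, 251.9], [126.6, 268.7], [195.2, 280.6]]
```

View pics/z5side.png

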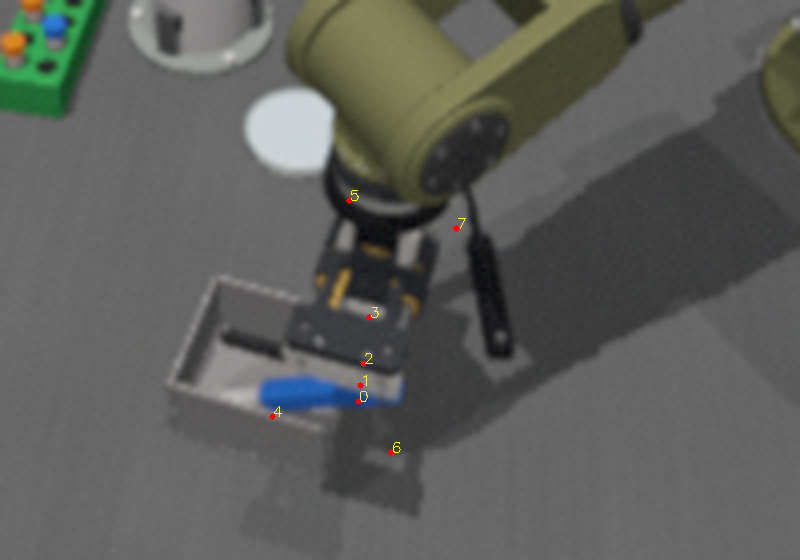

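>>> servo_tool(
  deltas=[
    [[0,0,0,0,0.45],[0,0,0,0,0.45],[0,0,0,0,0.45],[0,0,0,0,0.45],[0,0,0.8,0,0.45],[0,0,1.0,0,0.45],[0,0,1.0,0,0.45],[0,0,1.0,0,0.45],[0,0,0.5,0,0.45],[0,0,0,0,0.45]],
  ],
)

```text
clock: 5.58
ee_pos: [0.4524, 0.4063, 0.0265]
orientation: [0.772, 0.635, -0.001, -0.0]
wrist_force: [0.5, 0.1, -0.2]
opening: 0.45
```

```bash
python3 look.py g3 side wrist;python3 - <<'E'
import cv2
im=cv2.imread('pics/g3_side.png');z=cv2.resize(im[220:340,220:380],None,fx=4,fy=4,interpolation=cv2.INTER_CUBIC);cv2.imwrite('pics/z6.png',z)
E
```

```text
5.6333 [0.45278488 0.40665103 0.02756558] [-0.8 -0.8 -0. ] [-0.01  0.02 -0.04] 0.4489774133630598
```

View pics/z6.png

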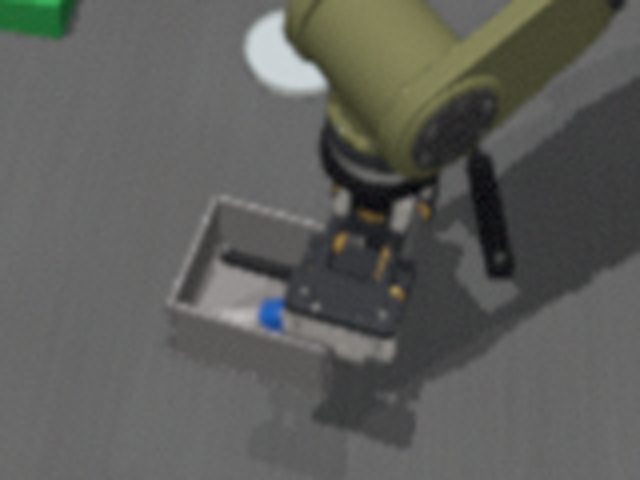

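View pics/g3_wrist.png

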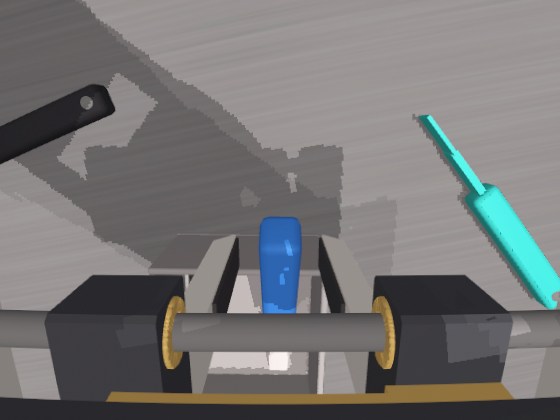

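The wrist view shows the handle (280, 220–310) centred between the open fingers. The real fingertips sit about 43 mm behind the reported TCP, and I'll allow for that from here on. Closing now.

>>> servo_tool(
  deltas=[
    [[0,0,0,0,0.1],[0,0,0,0,0],[0,0,0,0,0],[0,0,0,0,0],[0,0,0,0,0]],
  ],
  force=20,
)

```text
clock: 6.1
ee_pos: [0.4532, 0.407, 0.0287]
orientation: [0.772, 0.635, 0.0, 0.0]
wrist_force: [0.5, 0.7, 0.0]
opening: 0.195
```

```bash
python3 look.py g4 wrist
python3 - <<'E'
from h import *
s=env.state()
R=Ro.from_quat(s["orientation"]).as_matrix();p=np.array(s["ee_pos"])
X=cloud("wrist",np.load("pics/g4_wrist.npy"),s);T=(X-p)@R*1000
for v in range(226,262,3): print(v,[T[v,u].round(0).tolist() for u in (245,255,305)])
E
```

```text
6.1 [0.45323091 0.40695995 0.02869625] [0.5 0.7 0. ] [ 0.02 -0.04  0.  ] 0.19499774578775655
226 [[-24.0, 7.0, 29.0], [-17.0, 7.0, 28.0], [19.0, 7.0, 29.0]]
229 [[-24.0, 9.0, 29.0], [-17.0, 9.0, 29.0], [19.0, 9.0, 29.0]]
232 [[-24.0, 11.0, 29.0], [-17.0, 11.0, 29.0], [20.0, 11.0, 29.0]]
235 [[-23.0, 11.0, 23.0], [-16.0, 11.0, 22.0], [19.0, 11.0, 22.0]]
238 [[-23.0, 11.0, 15.0], [-12.0, -9.0, -43.0], [14.0, -9.0, -43.0]]
241 [[-17.0, -9.0, -48.0], [-11.0, -9.0, -48.0], [14.0, -9.0, -48.0]]
244 [[-16.0, -9.0, -52.0], [-11.0, -9.0, -53.0], [13.0, -9.0, -53.0]]
247 [[-16.0, -9.0, -57.0], [-11.0, -9.0, -57.0], [13.0, -9.0, -57.0]]
250 [[-15.0, -9.0, -61.0], [-11.0, -9.0, -62.0], [13.0, -9.0, -61.0]]
253 [[-15.0, -9.0, -64.0], [-10.0, -9.0, -65.0], [12.0, -9.0, -65.0]]
256 [[-15.0, -9.0, -67.0], [-10.0, -9.0, -69.0], [12.0, -9.0, -68.0]]
259 [[-14.0, -9.0, -71.0], [-10.0, -8.0, -69.0], [12.0, -9.0, -72.0]]
```

View pics/g4_wrist.png

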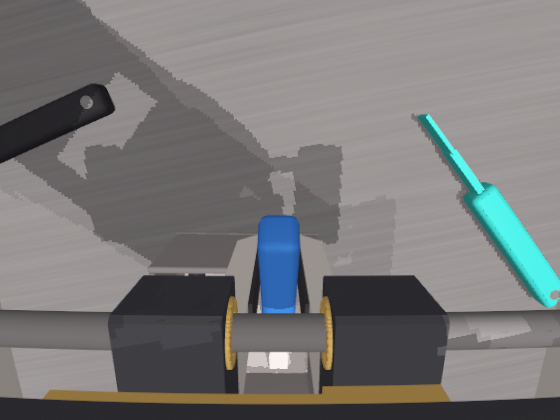

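>>> servo_tool(
  deltas=[
    [[0,0.5,0,0,0],[0,0.6,0,0,0],[0,0.43,-0.61,0,0],[0,0.46,-0.58,0,0],[0,0.49,-0.55,0,0],[0,0.53,-0.53,0,0],[0,0,0,0,0]],
  ],
  force=15,
)

```text
clock: 6.73
ee_pos: [0.484, 0.4009, 0.0522]
orientation: [0.772, 0.635, 0.001, 0.0]
wrist_force: [-1.0, -0.3, -0.9]
opening: 0.189
```

```bash
python3 look.py g5 wrist side top;python3 blue.py g5 wrist;python3 blue.py g5 side;python3 blue.py g5 top
python3 - <<'E'
import cv2
im=cv2.imread('pics/g5_side.png');z=cv2.resize(im[220:340,220:380],None,fx=4,fy=4,interpolation=cv2.INTER_CUBIC);cv2.imwrite('pics/z7.png',z)
E
```

```text
6.8333 [0.48328308 0.40095526 0.05129795] [0.6 0.7 0.4] [ 0.01 -0.38  0.06] 0.19026203025217386
[ 257  213   43  101 3718] [0.4769 0.4023 0.1199] [ 0.711 -0.139 -0.689] [0.372 0.423 0.222] [0.537 0.391 0.062]
[327  48   6   7  40] [ 0.4593 -1.008   0.175 ] [-0.084 -0.882  0.464] [ 0.46  -0.996  0.169] [ 0.457 -1.032  0.188]
[307 284   5   8  25] [0.4593 0.4159 0.1445] [-0.046 -0.557 -0.829] [0.464 0.476 0.234] [0.455 0.36  0.061]
[309 149   5   7  32] [0.759  0.0153 0.0672] [-0.408  0.149  0.901] [0.789 0.004 0.001] [0.755 0.017 0.077]
[289 158   6   7  30] [0.7339 0.073  0.0689] [-0.88  -0.212 -0.425] [0.742 0.075 0.073] [0.726 0.071 0.065]
[176 233   7   7  34] [0.5255 0.3894 0.0759] [-0.151 -0.2    0.968] [0.536 0.404 0.006] [0.504 0.361 0.214]
```

View pics/z7.png

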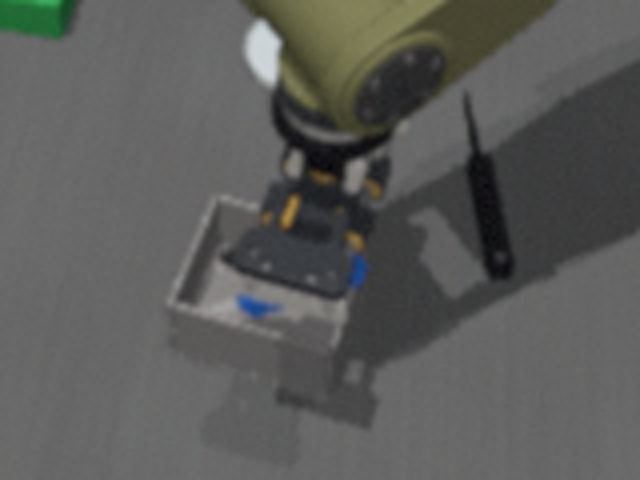

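View pics/g5_wrist.png

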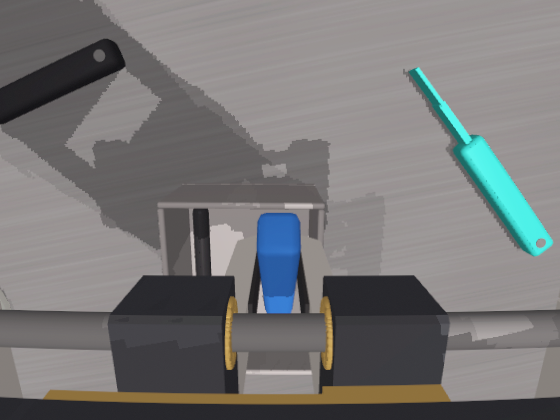

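```bash
cat > pitch.py <<'E'
import sys
from h import *
def barpitch(n,verbose=True):
    im=cv2.imread(f"pics/{n}_wrist.png");d=np.load(f"pics/{n}_wrist.npy");s=env.state();X=cloud("wrist",d,s)
    R=Ro.from_quat(s["orientation"]).as_matrix();T=(X-np.array(s["ee_pos"]))@R
    hsv=cv2.cvtColor(im,cv2.COLOR_BGR2HSV)
    b=(hsv[...,0]>105)&(hsv[...,0]<125)&(hsv[...,1]>130)&(d>.1)&(d<.32)&(abs(T[...,0])<.007)
    b&=(np.arange(420)[:,None]>180)&(np.arange(420)[:,None]<312)
    P=T[b][:,1:]  # y,z tool
    # profile by row
    vs=np.where(b)[0]
    prof=[(v,np.median(P[vs==v],0)) for v in np.unique(vs) if (vs==v).sum()>=5]
    if verbose:
        for v,p in prof[::6]: print(v,(p*1000).round(1))
    return prof
if __name__=="__main__": barpitch(sys.argv[1])
E
python3 pitch.py g4; echo; python3 pitch.py g5
```

```text
216 [-27.  -66.3]
222 [-25.3 -69.9]
228 [-23.7 -73.2]
234 [-21.8 -75.6]
240 [-20.  -77.8]
246 [-17.9 -79.4]
252 [-15.4 -79.7]
258 [-12.  -77.9]
264 [ -8.3 -75.3]
270 [ -4.4 -72.8]
276 [ -0.2 -70. ]
282 [  4.1 -67. ]
288 [  9.  -63.4]
294 [ 13.7 -60.4]
300 [ 18.8 -56.8]
306 [ 24.2 -53.2]

213 [-30.3 -73.3]
219 [-28.5 -76.4]
225 [-26.5 -78.3]
231 [-24.5 -79.9]
237 [-22.6 -81.9]
243 [-20.8 -83.8]
249 [-18.5 -84.5]
255 [-15.9 -84.2]
261 [-11.9 -80.8]
267 [ -7.  -75.5]
273 [ -1.7 -70.1]
279 [  4.2 -63.6]
285 [ 10.6 -56.9]
291 [ 18.5 -47.8]
297 [ 26.6 -39.1]
303 [ 35.2 -30.2]
309 [ 45.3 -19.4]
```

>>> servo_tool(
  deltas=[
    [[0,-0.2,-2.5,0,0],[0,0,-3.7,0,0],[0,0,-3.7,0,0],[0,0,-3.7,6.47,0],[0,0,-3.7,6.47,0],[0,0,-3.6,6.47,0],[0,0,0,6.47,0],[0,0,0,6.47,0],[0,0,0,6.47,0],[-1.22,3.73,0,0,0],[-1.22,3.73,0,0,0],[-1.22,3.73,0,0,0],[-1.22,3.73,0,0,0],[-1.22,3.73,0,0,0],[-1.22,3.73,0,0,0],[-1.22,3.73,0,0,0],[-1.22,3.73,0,0,0],[-1.22,3.73,0,0,0],[-1.22,3.73,0,0,0],[-1.22,3.73,0,0,0]],
  ],
  force=30,
)

```text
clock: 8.55
ee_pos: [0.6425, -0.0007, 0.2599]
orientation: [0.939, 0.343, -0.0, -0.0]
wrist_force: [-0.2, 0.4, -0.3]
opening: 0.188
```

>>> servo_tool(
  deltas=[
    [[-1.22,3.73,0,0,0],[-1.22,3.73,0,0,0],[0,0,0,0,0],[0,0,0,0,0],[0,0,0,0,0]],
  ],
)

```text
clock: 8.97
ee_pos: [0.6714, -0.0712, 0.2596]
orientation: [0.939, 0.343, -0.0, -0.0]
wrist_force: [-0.1, 0.6, -0.7]
opening: 0.191
```

```bash
python3 look.py c1 wrist;python3 pitch.py c1
python3 - <<'E'
from h import *
print(env.tip_of("can_rim","wrist")[:2],env.tip_of("lid","wrist")[:2],env.state()["orientation"])
E
```

```text
8.9667 [ 0.67143738 -0.07122099  0.25963309] [-0.1  0.6 -0.7] [0.02 0.04 0.03] 0.19067978045480313
213 [-30.3 -73.1]
219 [-28.6 -76.1]
225 [-26.6 -78. ]
231 [-24.7 -80. ]
237 [-22.8 -82. ]
243 [-20.8 -83.5]
249 [-18.6 -84.4]
255 [-16.  -84.2]
261 [-12.  -80.6]
267 [ -7.1 -75.5]
273 [ -1.6 -69.6]
279 [  4.1 -63.7]
285 [ 10.5 -56.9]
291 [ 18.3 -47.9]
297 [ 26.1 -39.7]
303 [ 34.9 -30.5]
309 [ 44.9 -19.9]
[] [{'at': [229.9, 206.5], 'p': 0.95}, {'at': [279.3, 107.2], 'p': 0.6}] [9.39167021e-01 3.43460734e-01 1.70451096e-04 5.17004578e-05]
```

View pics/c1_wrist.png

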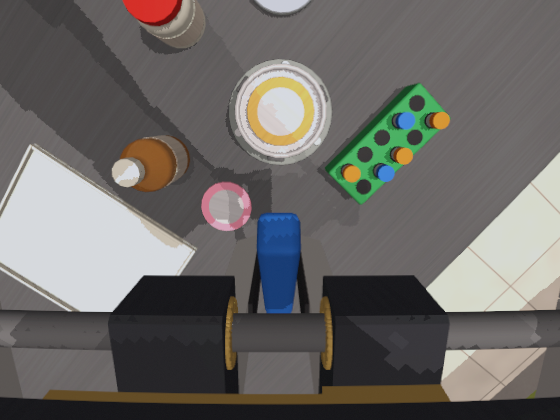

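Run:
```python
from h import *
im=cv2.imread("pics/c1_wrist.png");d=np.load("pics/c1_wrist.npy");s=env.state()
c=im[50:170,220:340];cv2.imwrite("pics/z8.png",cv2.resize(c,None,fx=5,fy=5,interpolation=cv2.INTER_CUBIC))
R=Ro.from_quat(s["orientation"]).as_matrix();p=np.array(s["ee_pos"])
X=cloud("wrist",d,s);T=(X-p)@R
sub=np.zeros(d.shape,bool);sub[55:168,225:340]=1
m=sub&(X[...,2]>.102)&(X[...,2]<.114)
Q=T[m];print(m.sum(),"z med",np.median(X[m][:,2]));
(cc,r)=cv2.minEnclosingCircle((Q[:,:2]*1000).astype(np.float32));print("depth circle tool xy mm",cc,r,Q[:,:2].mean(0)*1000)
# can pixel rays: outer boundary contour of mask
hsv=cv2.cvtColor(im,cv2.COLOR_BGR2HSV)
br=sub&(hsv[...,0]>12)&(hsv[...,0]<30)&(hsv[...,1]>90)
cn=max(cv2.findContours(br.astype(np.uint8),cv2.RETR_EXTERNAL,cv2.CHAIN_APPROX_NONE)[0],key=len)[:,0]
e=cv2.fitEllipse(cn);print("brass ellipse",e)
W=np.array([px2w("wrist",u,v,.109,state=s) for u,v in cn.astype(float)])
t=(W-p)@R*1000;(cc,r)=cv2.minEnclosingCircle(t[:,:2].astype(np.float32));print("brass",cc,r,W.mean(0))
from scipy.optimize import least_squares
f=least_squares(lambda q:np.hypot(t[:,0]-q[0],t[:,1]-q[1])-q[2],[0,-80,34],loss="soft_l1");print(f.x)
# outer can mask contour
for zt in (.1055,):
  cn=max(cv2.findContours(cv2.morphologyEx(m.astype(np.uint8),cv2.MORPH_CLOSE,np.ones((3,3))),cv2.RETR_EXTERNAL,cv2.CHAIN_APPROX_NONE)[0],key=len)[:,0]
  W=np.array([px2w("wrist",u,v,zt,state=s) for u,v in cn.astype(float)]);t=(W-p)@R*1000
  f=least_squares(lambda q:np.hypot(t[:,0]-q[0],t[:,1]-q[1])-q[2],[0,-80,46],loss="soft_l1");print("rim",f.x, p+R@np.array([f.x[0]/1000,f.x[1]/1000,0]))
# lid height
k=sub&(np.hypot(T[...,0]-f.x[0]/1000,T[...,1]-f.x[1]/1000)<.02);print("lid top z tool",np.median(T[k][:,2]),"world",np.median(X[k][:,2]),X[k][:,2].std())
```

```text
5062 z med 0.10890841339769966
depth circle tool xy mm (2.5438075065612793, -75.58477783203125) 46.568153381347656 [  2.563282  -76.2479922]
brass ellipse ((279.9584655761719, 110.85200500488281), (65.84979248046875, 67.22262573242188), 179.87704467773438)
brass (2.173128128051758, -75.63045501708984) 33.47162628173828 [ 0.62398361 -0.01080908  0.109     ]
[  2.10515664 -75.61317349  32.82111284]
rim [  2.60963903 -75.54837798  45.9850454 ] [ 0.62467643 -0.01090159  0.26047015]
lid top z tool 0.15108614107449747 world 0.10938364565237241 0.06660372734777445
```

View pics/z8.png

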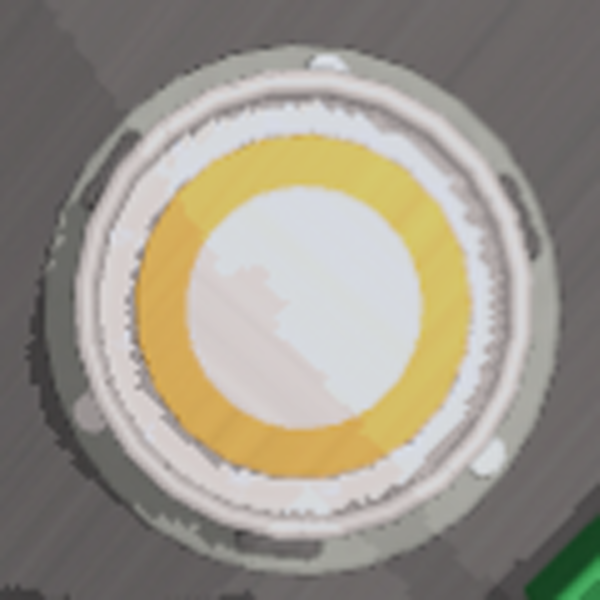

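>>> servo_tool(
  deltas=[
    [[0.2,-3.7,0,0,0],[0,-3.7,0,0,0],[0,-3.7,0,0,0],[0,-3.7,0,0,0],[0,-3.7,0,0,0],[0,-3.7,0,0,0],[0,0,2.5,0,0],[0,0,2.5,0,0],[0,0,2.5,0,0],[0,0,1.8,0,0],[0,0,0,0,0],[0,0,0,0,0]],
  ],
)

```text
clock: 10.12
ee_pos: [0.5298, 0.1001, 0.1676]
orientation: [0.939, 0.343, -0.0, -0.0]
wrist_force: [-0.6, -0.6, -0.2]
opening: 0.187
```

```bash
python3 look.py p1 wrist side top;python3 pitch.py p1|sed -n 9,17p
python3 - <<'E'
import cv2
from h import *
im=cv2.imread('pics/p1_side.png');z=cv2.resize(im[130:250,200:360],None,fx=5,fy=5,interpolation=cv2.INTER_CUBIC)
im=cv2.imread('pics/p1_top.png');z2=cv2.resize(im[150:270,240:400],None,fx=5,fy=5,interpolation=cv2.INTER_CUBIC)
cv2.imwrite('pics/z9.png',z);cv2.imwrite('pics/z10.png',z2)
E
```

```text
10.2167 [0.53068128 0.09993007 0.16888054] [ 0.   0.1 -1.2] [0.03 0.04 0.01] 0.1897397895210976
261 [-12.  -80.6]
267 [ -7.1 -75.5]
273 [ -1.7 -69.6]
279 [  4.2 -63.4]
285 [ 10.4 -57.1]
291 [ 18.3 -48. ]
297 [ 26.  -39.9]
303 [ 34.8 -30.6]
309 [ 44.8 -20.1]
```

View pics/z9.png

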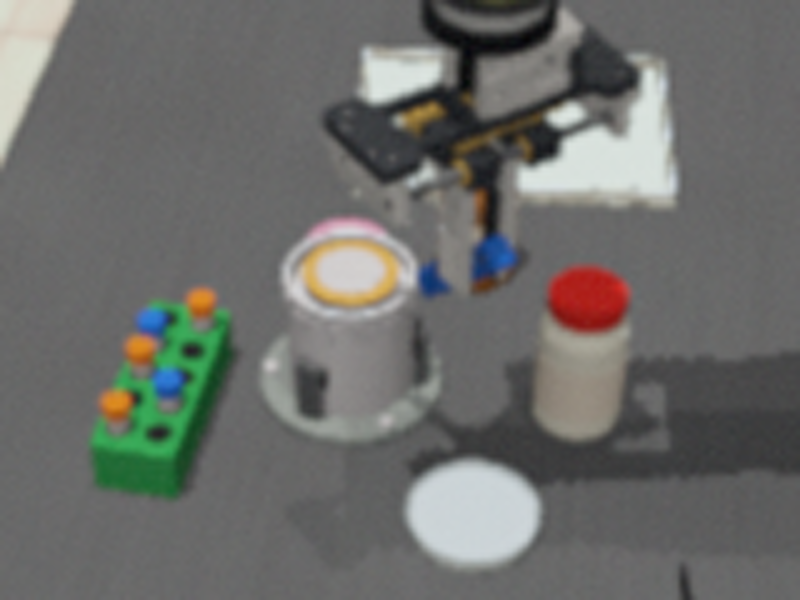

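View pics/z10.png

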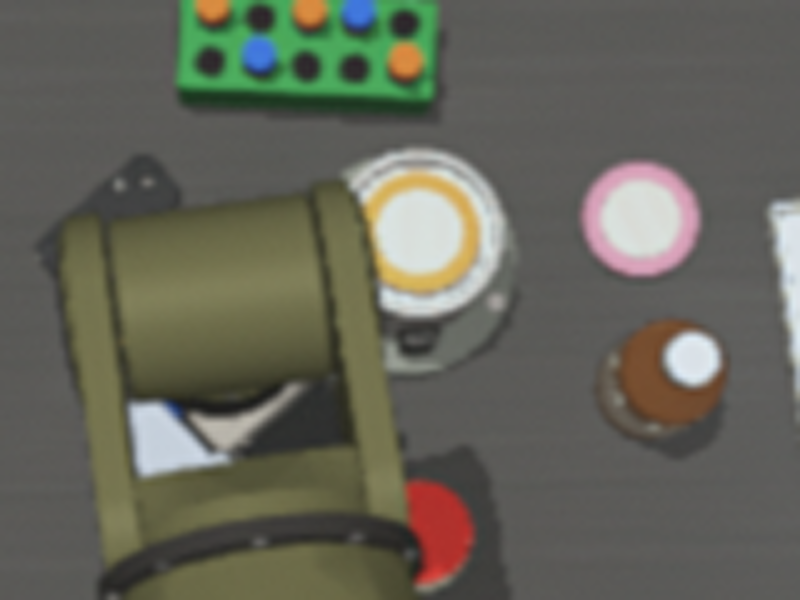

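Run:
```python
from h import *
s=env.state();R=Ro.from_quat(s["orientation"]).as_matrix();p=np.array(s["ee_pos"])
def bp(x): return p+R@np.array([0.0005,(-24.6+.682*(x+60))/1000,(-80.1+.724*(x+60))/1000])
im=cv2.imread('pics/p1_side.png');z=cv2.resize(im[130:250,200:360],None,fx=5,fy=5,interpolation=cv2.INTER_CUBIC)
for x in (-60,50,85,115):
    u,v=w2px("side",bp(x))[0];q=(int((u-200)*5),int((v-130)*5));cv2.circle(z,q,4,(0,0,255),-1);print(x,bp(x).round(4),q)
an=np.linspace(0,6.28,60)
C=np.array([.6247,-.0109])
for a in an:
    u,v=w2px("side",[C[0]+.0465*np.cos(a),C[1]+.0465*np.sin(a),.106])[0];cv2.circle(z,(int((u-200)*5),int((v-130)*5)),1,(0,255,0),-1)
cv2.imwrite("pics/z11.png",z)
```

```text
-60 [0.5151 0.1189 0.2489] (498, 251)
50 [0.5636 0.0616 0.1694] (424, 282)
85 [0.5791 0.0433 0.1441] (403, 291)
115 [0.5923 0.0277 0.1224] (386, 298)
```

View pics/z11.png

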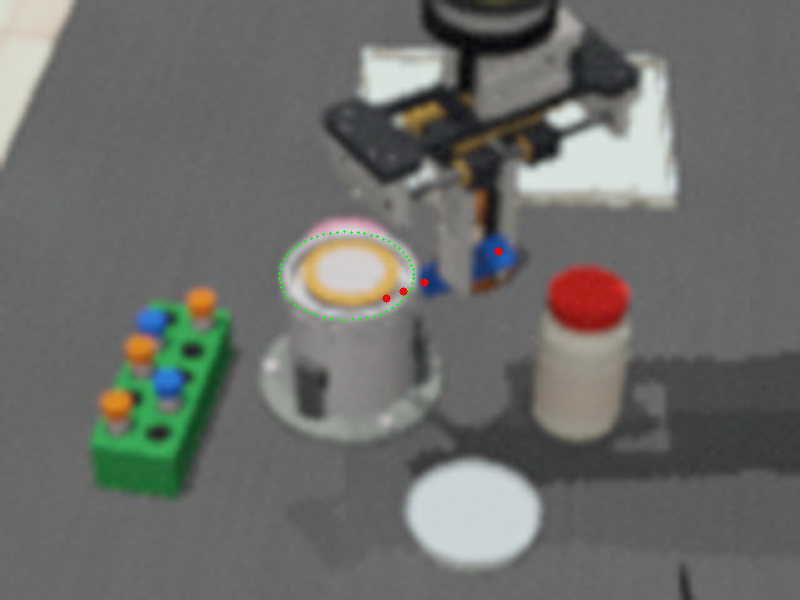

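>>> servo_tool(
  deltas=[
    [[0,0.33,0.38,0,0],[0,0.33,0.38,0,0],[0,0.33,0.38,0,0],[0,0.33,0.38,0,0],[0,0,0,0,0]],
  ],
  force=15,
)

```text
clock: 10.68
ee_pos: [0.5387, 0.0887, 0.1509]
orientation: [0.94, 0.342, -0.001, -0.0]
wrist_force: [0.7, 0.2, -1.6]
opening: 0.189
```

>>> servo_tool(
  deltas=[
    [[0,0.32,0.38,0,0],[0,0.31,0.36,0,0],[0,0,0,0,0],[0,0,0,0,0]],
  ],
)

```text
clock: 11.02
ee_pos: [0.5428, 0.0843, 0.1444]
orientation: [0.939, 0.343, -0.0, 0.0]
wrist_force: [0.2, -0.8, -0.8]
opening: 0.187
```

```bash
python3 look.py i1 wrist side;python3 pitch.py i1|sed -n 9,17p
python3 - <<'E'
from h import *
s=env.state();R=Ro.from_quat(s["orientation"]).as_matrix();p=np.array(s["ee_pos"])
def bp(x): return p+R@np.array([0.0005,(-24.6+.682*(x+60))/1000,(-80.1+.724*(x+60))/1000])
print(bp(115), np.hypot(*(bp(115)[:2]-[.6247,-.0109])))
im=cv2.imread('pics/i1_side.png');z=cv2.resize(im[150:230,220:330],None,fx=7,fy=7,interpolation=cv2.INTER_CUBIC)
cv2.imwrite("pics/z12.png",z)
E
```

```text
11.0667 [0.54275506 0.08449936 0.14457317] [ 0.9  0.1 -0.5] [-0.17 -0.1  -0.05] 0.19300988361070326
261 [-12.1 -80.9]
267 [ -7.  -75.3]
273 [ -1.8 -70. ]
279 [  4.  -63.9]
285 [ 10.5 -56.9]
291 [ 18.1 -48.3]
297 [ 26.  -39.9]
303 [ 34.9 -30.5]
309 [ 44.3 -20.8]
[0.6041264  0.01240718 0.09807236] 0.031088547355519986
```

View pics/z12.png

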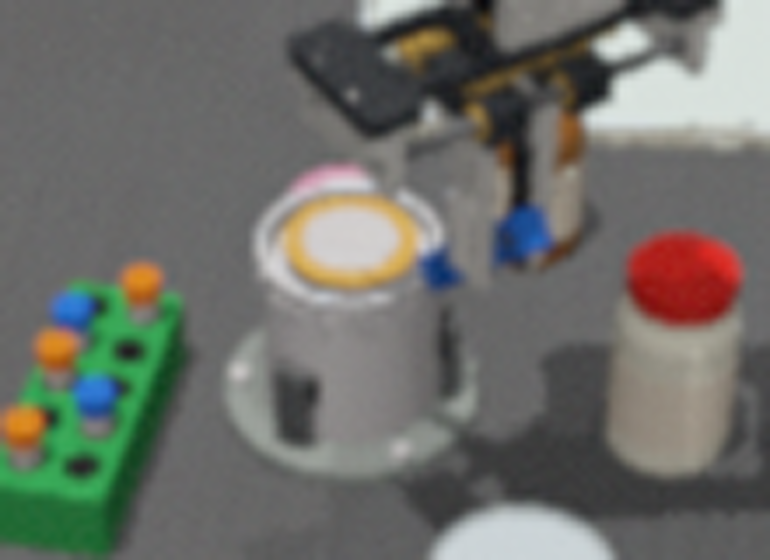

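>>> servo_tool(
  deltas=[
    [[0,-0.5,0.54,0,0],[0,-0.51,0.55,0,0],[0,-0.65,0.85,0,0],[0,-0.66,0.9,0,0],[0,-0.5,0.98,0,0],[0,-0.49,0.98,0,0],[0,0,0,0,0]],
  ],
  force=12,
)

```text
clock: 11.7
ee_pos: [0.5199, 0.1109, 0.0946]
orientation: [0.939, 0.343, -0.001, -0.0]
wrist_force: [-1.7, 4.4, 3.3]
opening: 0.188
```

```bash
python3 look.py l1 wrist side;python3 pitch.py l1;  python3 - <<'E'
from h import *
im=cv2.imread('pics/l1_side.png');z=cv2.resize(im[150:230,220:330],None,fx=7,fy=7,interpolation=cv2.INTER_CUBIC)
cv2.imwrite("pics/z13.png",z)
E
```

```text
11.75 [0.52023605 0.11086385 0.09546398] [-3.   4.6  3.4] [0.93 0.51 0.05] 0.19090144494211028
200 [-33.5 -62.5]
206 [-31.8 -67. ]
212 [-30.2 -71.2]
218 [-28.6 -74.8]
224 [-26.5 -76.4]
230 [-23.9 -76.3]
236 [-20.9 -75. ]
242 [-17.9 -74.2]
248 [-14.8 -73. ]
254 [-11.6 -71.9]
260 [ -8.2 -70.4]
266 [ -4.9 -69.3]
272 [ -1.5 -68.3]
278 [  2.1 -66.8]
284 [  5.7 -65.5]
290 [  9.6 -63.8]
296 [ 13.5 -62.4]
302 [ 17.5 -60.9]
308 [ 21.5 -59.6]
```

View pics/z13.png

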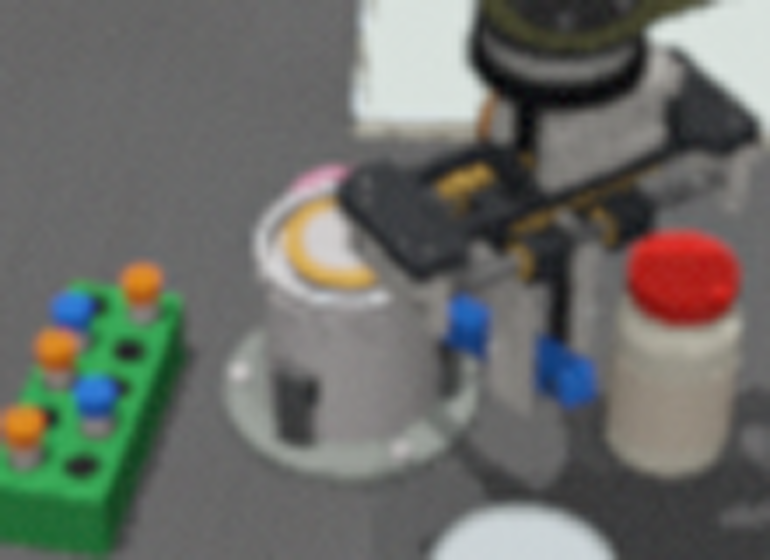

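>>> servo_tool(
  deltas=[
    [[0,-0.31,1.04,0,0],[0,-0.31,1.05,0,0],[0,-0.13,1.09,0,0],[0,-0.13,1.09,0,0],[0,0.06,1.1,0,0],[0,0.07,1.09,0,0],[0,0.2,1.08,0,0],[0,0,0,0,0]],
  ],
)

```text
clock: 12.47
ee_pos: [0.5169, 0.1136, 0.0187]
orientation: [0.939, 0.343, -0.002, -0.0]
wrist_force: [-0.3, 1.1, -1.0]
opening: 0.191
```

```bash
python3 look.py l2 wrist side top;python3 pitch.py l2;  python3 - <<'E'
from h import *
im=cv2.imread('pics/l2_side.png');z=cv2.resize(im[150:230,220:330],None,fx=7,fy=7,interpolation=cv2.INTER_CUBIC)
cv2.imwrite("pics/z14.png",z)
im=cv2.imread('pics/l2_top.png');z=cv2.resize(im[160:230,280:380],None,fx=7,fy=7,interpolation=cv2.INTER_CUBIC)
cv2.imwrite("pics/z15.png",z)
E
```

```text
12.5667 [0.51735708 0.1139617  0.02045676] [-0.4 -0.3 -1.3] [ 0.08  0.22 -0.05] 0.19290327898810206
197 [-33.9 -58.2]
203 [-31.7 -60.8]
209 [-29.2 -61.9]
215 [-26.6 -62.8]
221 [-24.1 -63.5]
227 [-21.5 -64.3]
233 [-18.8 -64.7]
239 [-16.2 -65.3]
245 [-13.6 -65.9]
251 [-11.  -66.8]
257 [ -8.4 -67.3]
263 [ -5.7 -67.8]
269 [ -3.2 -68.7]
275 [ -0.5 -69.3]
281 [  2.1 -69.8]
287 [  4.5 -71. ]
293 [  7.2 -71.4]
299 [  9.9 -72. ]
305 [ 12.5 -72.7]
311 [ 15.2 -73.2]
```

View pics/z14.png

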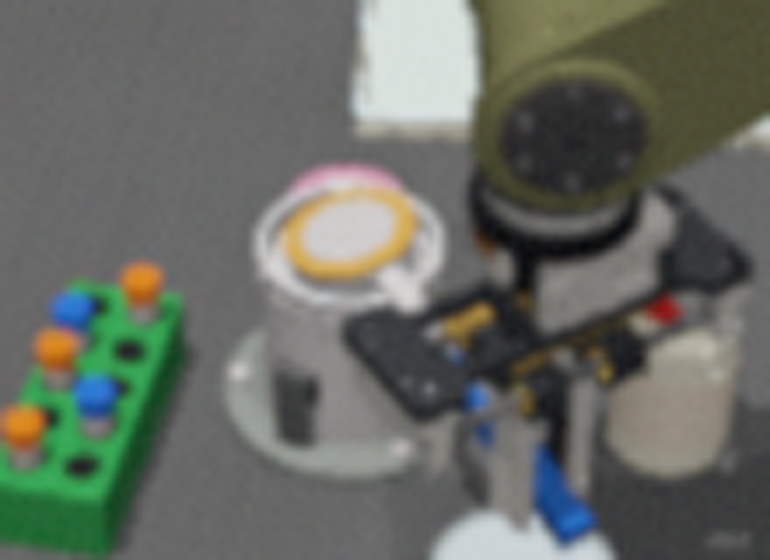

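View pics/z15.png

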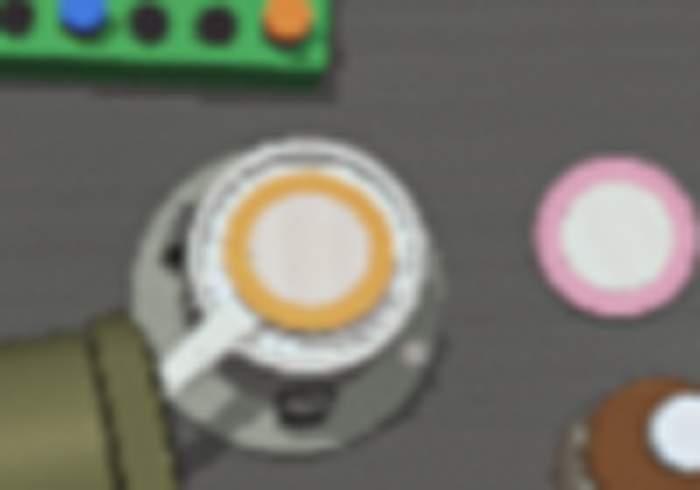

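>>> servo_tool(
  deltas=[
    [[0,0.08,0.35,0,0],[0,0.1,0.35,0,0],[0,0,0,0,0],[0,-0.4,0.08,0,0],[0,-0.6,0.15,0,0],[0,-0.8,0.22,0,0],[0,-1,0.28,0,0],[0,-1,0.25,0,0],[0,0,0,0,0]],
  ],
  force=20,
)

```text
clock: 13.37
ee_pos: [0.4928, 0.1432, 0.0037]
orientation: [0.939, 0.343, -0.001, -0.0]
wrist_force: [-0.3, -0.1, -1.4]
opening: 0.189
```

```bash
python3 look.py l3 wrist side top;python3 pitch.py l3|tail -14;  python3 - <<'E'
from h import *
im=cv2.imread('pics/l3_side.png');z=cv2.resize(im[150:230,220:330],None,fx=7,fy=7,interpolation=cv2.INTER_CUBIC)
cv2.imwrite("pics/z16.png",z)
E
```

```text
13.4667 [0.49425567 0.14228728 0.0043183 ] [ 0.6 -0.9 -1.8] [-0.02  0.09  0.01] 0.18850539284029538
232 [-19.1 -64.1]
238 [-16.5 -64.9]
244 [-13.8 -65.3]
250 [-11.3 -66.3]
256 [ -8.7 -67. ]
262 [ -6.1 -67.6]
268 [ -3.5 -68.4]
274 [ -1.1 -69.4]
280 [  1.6 -69.9]
286 [  4.1 -70.8]
292 [  6.7 -71.6]
298 [  9.4 -72.1]
304 [ 11.9 -72.9]
310 [ 14.4 -73.8]
```

View pics/z16.png

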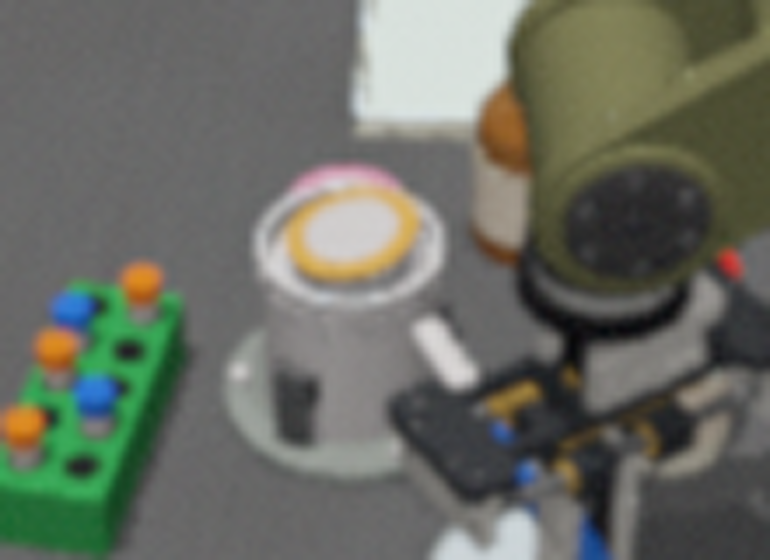

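>>> servo_tool(
  deltas=[
    [[0,0,-2.5,0,0],[0,0,-3.2,0,0],[0,0,-3.2,-6.8,0],[0,0,-3.2,-6.8,0],[0,0,-3,-6.8,0],[0,0,0,-6.8,0],[0,0,0,-6.8,0],[0,0,0,-6.8,0],[0,0,0,-6.8,0],[0,0,0,-6.8,0],[-3.9,-0.48,0,0,0],[-3.9,-0.48,0,0,0],[-3.9,-0.48,0,0,0],[-3.9,-0.48,0,0,0],[-3.9,-0.48,0,0,0],[-3.9,-0.48,0,0,0],[-3.9,-0.48,0,0,0]],
  ],
  force=25,
)

```text
clock: 14.93
ee_pos: [0.482, -0.1353, 0.1557]
orientation: [0.679, 0.734, 0.0, 0.0]
wrist_force: [0.5, 1.6, -1.0]
opening: 0.19
```

>>> servo_tool(
  deltas=[
    [[-3.9,-0.48,0,0,0],[-3.9,-0.48,0,0,0],[-3.9,-0.48,0,0,0],[-4,-0.45,0,0,0],[0,0,0,0,0],[0,0,0,0,0],[0,0,0,0,0]],
  ],
)

```text
clock: 15.52
ee_pos: [0.4757, -0.2908, 0.1552]
orientation: [0.679, 0.734, 0.0, -0.0]
wrist_force: [0.7, 0.4, -1.3]
opening: 0.188
```

```bash
python3 look.py t1 top wrist;python3 pitch.py t1|tail -14; python3 -c "
from h import *
s=env.state();R=Ro.from_quat(s['orientation']).as_matrix();print(np.degrees(np.arctan2(R[1,1],R[0,1])))
t=np.load('pics/c1_wrist.npy')
"
```

```text
15.5667 [ 0.4758943  -0.2902351   0.15538085] [-0.1 -0.4 -1. ] [0.06 0.04 0.02] 0.1901691324556584
232 [-18.9 -63.9]
238 [-16.4 -64.9]
244 [-13.7 -65.5]
250 [-11.1 -66.1]
256 [ -8.5 -66.9]
262 [ -6.  -67.8]
268 [ -3.5 -68.8]
274 [ -0.8 -69.2]
280 [  1.7 -70.1]
286 [  4.3 -70.7]
292 [  6.8 -71.7]
298 [  9.3 -72.5]
304 [ 12. -73.]
310 [ 14.5 -74. ]
4.545766677401441
```

View pics/t1_wrist.png

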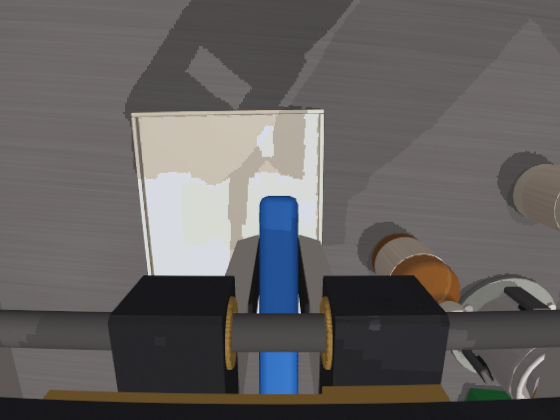

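View pics/t1_top.png

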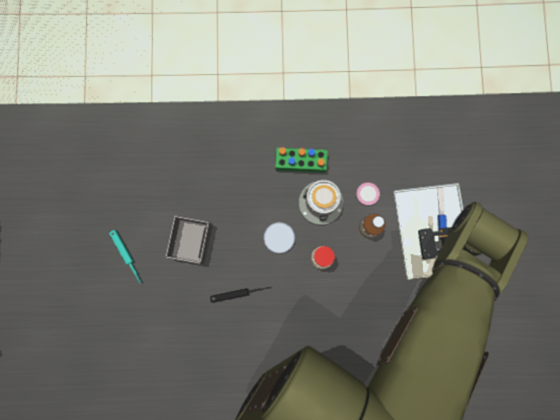

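Run:
```python
from h import *
s=env.state();R=Ro.from_quat(s['orientation']).as_matrix();p=np.array(s['ee_pos'])
for u,v in [(133,115),(324,110.5),(321.5,240),(152,276)]:
    w=px2w("wrist",u,v,.014,state=s);print(w.round(4),(R.T@(w-p)*1000).round(1))
```

```text
[ 0.4151 -0.438   0.014 ] [-142.7  -72.5  141.5]
[ 0.3966 -0.2516  0.014 ] [ 44.6 -76.1 141.5]
[ 0.5288 -0.2398  0.014 ] [ 45.9  56.6 141.5]
[ 0.5852 -0.4198  0.014 ] [-138.    98.5  141.5]
```

>>> servo_tool(
  deltas=[
    [[0,0,2.5,0,0],[0,0,3.2,0,0],[0,0,3.2,0,0],[0,0,3.2,0,0],[0,0,2.7,0,0],[0,0,2,0,0],[0,0,1.2,0,0],[0,0,0.4,0,0],[0,0,0,0,0],[0,0,0,0,0]],
  ],
)

```text
clock: 16.45
ee_pos: [0.4766, -0.2911, -0.0274]
orientation: [0.679, 0.734, 0.0, 0.001]
wrist_force: [0.5, -0.1, -0.7]
opening: 0.189
```

>>> servo_tool(
  deltas=[
    [[0,0,0,0,0],[0,0,0,0,0],[0,0,0,0,0],[0,0,0,0,0]],
  ],
  force=3,
)

```text
clock: 16.78
ee_pos: [0.4761, -0.2912, -0.0281]
orientation: [0.679, 0.734, 0.0, 0.001]
wrist_force: [0.1, 0.4, -1.5]
opening: 0.188
```

```bash
python3 look.py t2 wrist;python3 pitch.py t2|tail -16
```

```text
16.7833 [ 0.47613834 -0.29120747 -0.02805285] [ 0.1  0.4 -1.5] [-0.02 -0.12 -0.07] 0.18771113646731008
221 [-26.7 -72.9]
227 [-23.8 -72.4]
233 [-21.1 -72.2]
239 [-18.3 -71.8]
245 [-15.2 -70.9]
251 [-12.3 -70.4]
257 [ -9.3 -69.9]
263 [ -6.2 -69.3]
269 [ -3.  -68.7]
275 [  0.1 -68.2]
281 [  3.5 -67.4]
287 [  6.8 -66.7]
293 [ 10.3 -65.9]
299 [ 13.5 -65.6]
305 [ 17.1 -64.8]
311 [ 20.8 -64. ]
```

View pics/t2_wrist.png

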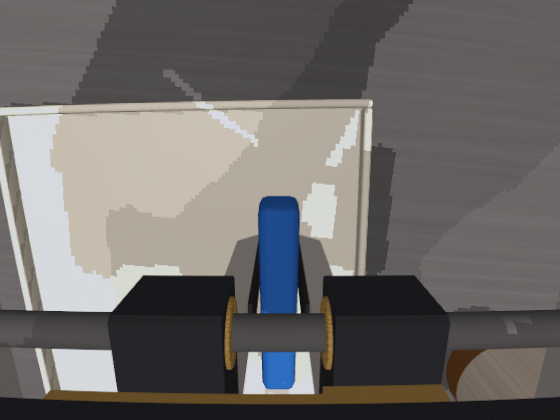

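>>> servo_tool(
  deltas=[
    [[0,0,0.3,0,0],[0,0,0.3,0,0],[0,0,0.15,0,0],[0,0,0,0,0],[0,0,0,0,0.21],[0,0,0,0,0.22],[0,0,0,0,0.24],[0,0,0,0,0.3],[0,0,0,0,0.35],[0,0,0,0,0.4]],
  ],
)

```text
clock: 17.67
ee_pos: [0.476, -0.2911, -0.0348]
orientation: [0.679, 0.734, -0.0, 0.0]
wrist_force: [-7.8, 5.1, 21.2]
opening: 0.192
```

```bash
python3 look.py t3 wrist;python3 pitch.py t3|tail -16
```

```text
17.6667 [ 0.47596377 -0.29112022 -0.03481838] [-7.8  5.1 21.2] [ 0.97  1.54 -0.02] 0.1924153702008709
217 [-24.2 -57.9]
223 [-21.4 -58.4]
229 [-18.6 -58.4]
235 [-15.6 -58.2]
241 [-12.6 -58.2]
247 [ -9.7 -58.4]
253 [ -6.6 -58.3]
259 [ -3.5 -58.1]
265 [ -0.4 -58.2]
271 [  2.7 -58.2]
277 [  5.9 -58. ]
283 [  8.9 -58.3]
289 [ 12.2 -58.1]
295 [ 15.3 -58.3]
301 [ 18.6 -58.2]
307 [ 21.9 -58.3]
```

View pics/t3_wrist.png

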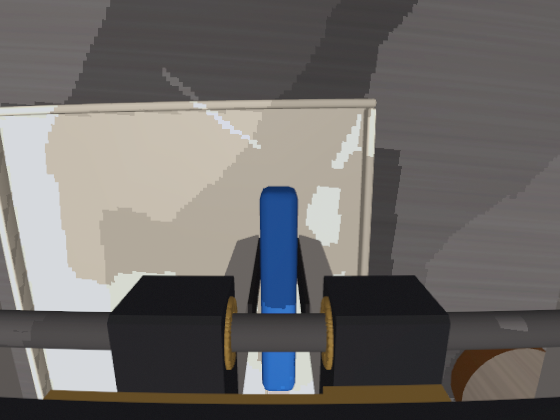

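>>> servo_tool(
  deltas=[
    [[0,0,-0.15,0,0.21],[0,0,-0.1,0,0.25],[0,0,-0.05,0,0.3],[0,0,0,0,0.38],[0,0,0,0,0.38]],
  ],
  force=10,
)

```text
clock: 18.13
ee_pos: [0.4757, -0.2909, -0.0334]
orientation: [0.679, 0.734, -0.0, -0.0]
wrist_force: [0.1, -0.3, -1.2]
opening: 0.37
```

```bash
python3 look.py t4 wrist;python3 pitch.py t4|tail -6
```

```text
18.1333 [ 0.47572156 -0.29088235 -0.03343262] [ 0.1 -0.3 -1.2] [0.05 0.02 0.02] 0.3701369915658317
277 [  6.5 -56.7]
283 [  9.6 -56.9]
289 [ 12.8 -56.8]
295 [ 16.1 -56.9]
301 [ 19.5 -56.6]
307 [ 22.7 -56.9]
```

>>> servo_tool(
  deltas=[
    [[0,0,-2,0,0.4],[0,0,-3.5,0,0.4],[0,0,-4,0,1],[0,0,-4,6.8,1],[0,0,-4,6.8,1],[0,0,-4,6.8,1],[0,0,-4,6.8,1],[0,0,-3.8,6.8,1],[0,0,0,6.8,1],[0,0,0,6.8,1],[0,0,0,6.8,1],[3.65,-0.51,0,0,1],[3.65,-0.51,0,0,1],[3.65,-0.51,0,0,1],[3.65,-0.51,0,0,1],[3.65,-0.51,0,0,1],[3.65,-0.51,0,0,1],[3.65,-0.51,0,0,1],[3.65,-0.51,0,0,1],[0,0,0,0,1]],
  ],
)

```text
clock: 19.85
ee_pos: [0.6753, -0.0666, 0.2578]
orientation: [0.939, 0.345, -0.001, -0.001]
wrist_force: [-0.7, 0.1, 0.5]
opening: 1.003
```

>>> servo_tool(
  deltas=[
    [[0,0,0,0,1],[0,0,0,0,1],[0,0,0,0,1]],
  ],
)

```text
clock: 20.1
ee_pos: [0.6725, -0.0727, 0.2601]
orientation: [0.94, 0.342, 0.0, 0.0]
wrist_force: [-0.0, -1.0, 0.1]
opening: 1.002
```

```bash
cat > lid.py <<'E'
import sys
from h import *
from scipy.optimize import least_squares
n=sys.argv[1];lo=float(sys.argv[2]);hi=float(sys.argv[3])
im=cv2.imread(f"pics/{n}_wrist.png");d=np.load(f"pics/{n}_wrist.npy");s=env.state()
R=Ro.from_quat(s["orientation"]).as_matrix();p=np.array(s["ee_pos"])
X=cloud("wrist",d,s);T=(X-p)@R
hsv=cv2.cvtColor(im,cv2.COLOR_BGR2HSV)
br=(hsv[...,0]>12)&(hsv[...,0]<30)&(hsv[...,1]>90)&(X[...,2]>lo)&(X[...,2]<hi)&(np.hypot(X[...,0]-.6247,X[...,1]+.0109)<.06)
cn=max(cv2.findContours(br.astype(np.uint8),cv2.RETR_EXTERNAL,cv2.CHAIN_APPROX_NONE)[0],key=len)
h=np.zeros(d.shape,np.uint8);cv2.drawContours(h,[cn],-1,1,-1)
Q=T[h>0]*1000
A=np.c_[Q[:,:2],np.ones(len(Q))];c=np.linalg.lstsq(A,Q[:,2],rcond=None)[0]
print(len(Q),"plane slope dx,dy",c[:2],"tilt",np.degrees(np.arctan(np.hypot(*c[:2]))))
E_=cv2.fitEllipse(cn);print(E_)
cp=cn[:,0].astype(float);i=env.camera_info("wrist")
# rays onto plane
Tc=np.array(i["T_tool_cam"]);r=cv2.undistortPoints(cp[:,None],np.array(i["K"]),np.array(i["D"]))[:,0];r=np.c_[r,np.ones(len(r))]@Tc[:3,:3].T;o=Tc[:3,3]*1000
k=(c[2]+c[0]*o[0]+c[1]*o[1]-o[2])/(r[:,2]-c[0]*r[:,0]-c[1]*r[:,1]);t=o+r*k[:,None]
f=least_squares(lambda q:np.hypot(t[:,0]-q[0],t[:,1]-q[1])-q[2],[t[:,0].mean(),t[:,1].mean(),34],loss="soft_l1").x
z=c[2]+c[0]*f[0]+c[1]*f[1];print("centre tool mm",f,"top z tool",z,"world",p+R@np.array([f[0],f[1],z])/1000)
print("tcp",p, "heading",np.degrees(np.arctan2(R[1,1],R[0,1])))
E
python3 look.py d1 wrist;python3 lid.py d1 .09 .135
```

```text
20.1 [ 0.67250925 -0.07273339  0.26013283] [-0.  -1.   0.1] [ 0.01 -0.03 -0.02] 1.0017089589857777
3648 plane slope dx,dy [0.1598714  0.05128137] tilt 9.530770185902538
((279.0442199707031, 108.05599212646484), (66.0450439453125, 68.4843521118164), 10.516258239746094)
centre tool mm [  1.62356804 -77.98478412  32.42795457] top z tool 144.1502952098636 world [ 0.62367483 -0.01210733  0.11614618]
tcp [ 0.67249348 -0.07285783  0.26033247] heading -49.99322339750152
```

View pics/d1_wrist.png

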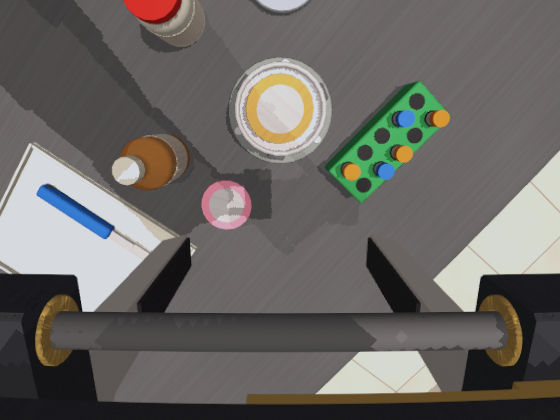

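```bash
cat > fit.py <<'E'
from h import *
import sys
d=np.load(f"pics/{sys.argv[1]}_wrist.npy");s=env.state();R=Ro.from_quat(s["orientation"]).as_matrix();p=np.array(s["ee_pos"])
X=cloud("wrist",d,s);T=(X-p)@R*1000
cx,cy=float(sys.argv[2]),float(sys.argv[3])
m=(np.hypot(T[...,0]-cx,T[...,1]-cy)<28)&(X[...,2]>.09)&(X[...,2]<.14);Q=T[m]
from scipy.optimize import least_squares
f=least_squares(lambda c:Q[:,2]-c[0]-c[1]*(Q[:,0]-cx)-c[2]*(Q[:,1]-cy),[145,0,0],loss="soft_l1",f_scale=1).x
print(m.sum(),f,"tilt",np.degrees(np.arctan(np.hypot(f[1],f[2]))),"top z world",p[2]-f[0]/1000)
for a in range(0,360,45):
    q=np.hypot(T[...,0]-cx-24*np.cos(np.radians(a)),T[...,1]-cy-24*np.sin(np.radians(a)))<4;print(a,np.median(X[q][:,2]).round(4))
E
python3 fit.py d1 1.6 -78
```

```text
2614 [1.45821418e+02 1.53692671e-01 1.09121136e-01] tilt 10.67449750251821 top z world 0.11451105160351152
0 0.1107
45 0.1099
90 0.1118
135 0.1152
180 0.1181
225 0.1187
270 0.1168
315 0.1136
```

>>> servo_tool(
  deltas=[
    [[0.08,-3.9,0,0,1],[0.08,-3.9,0,0,1],[0,0,0,-6.9,1],[0,0,2.5,-6.9,1],[0,0,3,-6.9,1],[0,0,3,-6.9,1],[0,0,3,-6.9,1],[0,0,2,-6.9,1],[0,0,0,-6.9,1],[0,0,0,-6.7,1],[0,0,0,0,1],[0,0,0,0,1],[0,0,0,0,1]],
  ],
)

```text
clock: 21.23
ee_pos: [0.624, -0.0115, 0.1254]
orientation: [0.677, 0.736, 0.0, 0.0]
wrist_force: [-0.2, 0.0, -0.2]
opening: 0.995
```

```bash
python3 look.py d2 wrist side top;python3 -c "
from h import *
s=env.state();R=Ro.from_quat(s['orientation']).as_matrix();print(np.degrees(np.arctan2(R[1,1],R[0,1])))
im=cv2.imread('pics/d2_side.png');z=cv2.resize(im[140:230,210:330],None,fx=6,fy=6,interpolation=cv2.INTER_CUBIC)
cv2.imwrite('pics/z17.png',z)"
```

```text
21.3333 [ 0.62397831 -0.01129507  0.12525265] [-0.5 -0.3 -0.4] [ 0.05 -0.01 -0.01] 1.0019067211246104
4.95817085250726
```

View pics/d2_wrist.png

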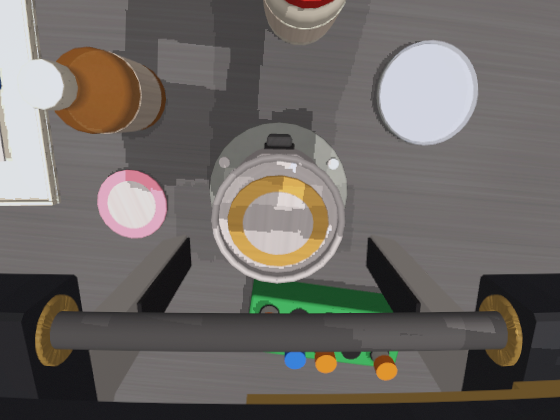

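View pics/z17.png

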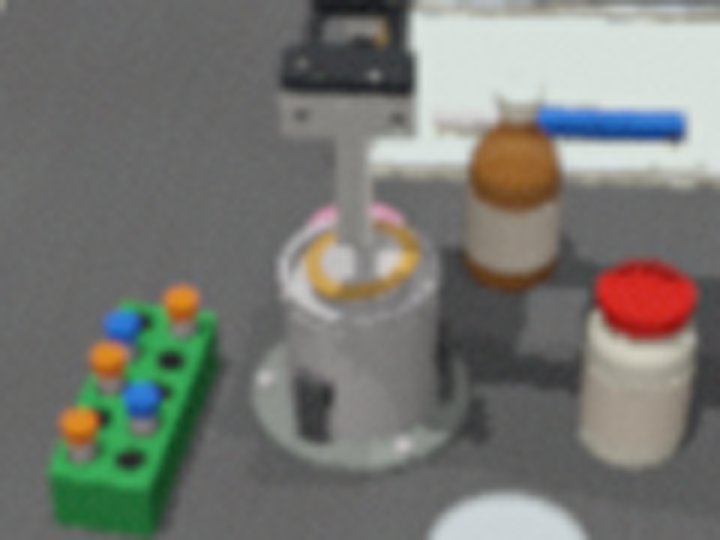

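```bash
python3 lid.py d2 .09 .135; python3 fit.py d2 0 0; python3 -c "
from h import *
s=env.state();print(s['ee_pos']);d=np.load('pics/d2_wrist.npy');R=Ro.from_quat(s['orientation']).as_matrix();X=cloud('wrist',d,s);T=(X-np.array(s['ee_pos']))@R*1000
m=(abs(T[...,0])>25)&(T[...,2]<-20)&(T[...,2]>-60)&(abs(T[...,1])<20);print('tip z tool',np.percentile(T[m][:,2],[95,99,99.8]))
m=(np.hypot(T[...,0],T[...,1])>43)&(np.hypot(T[...,0],T[...,1])<45.5)&(X[...,2]>.1)&(X[...,2]<.115);print('rim z',np.median(X[m][:,2]),m.sum())"
```

```text
7127 plane slope dx,dy [-0.00663672  0.41465116] tilt 22.523993736823805
((277.5256652832031, 220.33087158203125), (89.46949005126953, 99.4900894165039), 90.73853302001953)
centre tool mm [-0.44354736  0.1548019  34.16706772] top z tool 10.834407161052072 world [ 0.6241723  -0.01159813  0.11428153]
tcp [ 0.62397506 -0.01116935  0.12511584] heading 4.95817085250726
4998 [ 1.10942392e+01 -3.58744245e-03  1.92530707e-01] tilt 10.89969498910539 top z world 0.11402160229805547
0 0.1141
45 0.1108
90 0.1093
135 0.1105
180 0.1138
225 0.1171
270 0.2789
315 0.2876
[ 0.62397506 -0.01116935  0.12511584]
tip z tool [-40.02124636 -38.72716989 -37.98411112]
rim z 0.10701597518278372 1423
```

>>> servo_tool(
  deltas=[
    [[0,0,2,0,1],[0,0,2,0,1],[0,0,1.1,0,1],[0,0,0.4,0,1],[0,0,0,0,1],[0,0,0,0,1]],
  ],
)

```text
clock: 21.88
ee_pos: [0.6244, -0.011, 0.0707]
orientation: [0.675, 0.738, 0.0, 0.0]
wrist_force: [-0.2, -0.3, 0.4]
opening: 0.998
```

>>> servo_tool(
  deltas=[
    [[0,0,0,0,0.85],[0,0,0,0,0.75],[0,0,0,0,0.6],[0,0,0,0,0.5],[0,0,0,0,0.5],[0,0,0,0,0.5]],
  ],
  force=40,
)

```text
clock: 22.38
ee_pos: [0.6239, -0.0113, 0.0701]
orientation: [0.675, 0.738, -0.0, 0.0]
wrist_force: [-1.7, -1.1, 1.8]
opening: 0.702
```

```bash
python3 look.py d3 wrist; python3 fit.py d3 0 0
```

```text
22.3833 [ 0.62388897 -0.01130213  0.07010904] [-1.7 -1.1  1.8] [-0.38  0.38 -0.03] 0.702223016718008
7974 [-4.39184881e+01 -2.43578566e-03  1.88437824e-01] tilt 10.672425944194238 top z world 0.11401253028024784
0 0.1142
45 0.1106
90 0.1093
135 0.1104
180 0.114
225 0.2323
270 0.2238
315 0.2324
```

View pics/d3_wrist.png

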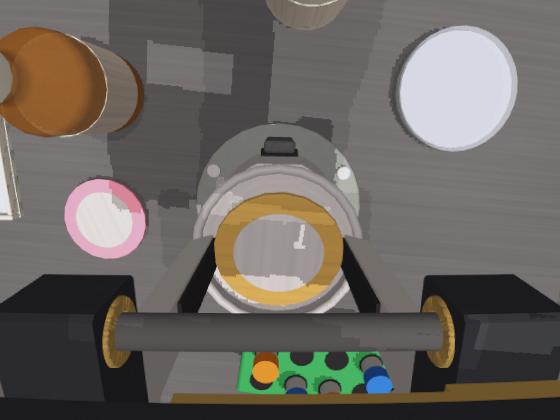

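>>> servo_tool(
  deltas=[
    [[0,0,-0.3,0,0.5],[0,0,-0.4,0,0.5],[0,0,-0.4,0,0.5],[0,0,-0.4,0,0.5],[0,0,-0.5,0,0.5],[0,0,-0.5,0,0.5],[0,0,-0.5,0,0.5],[0,0,0,0,0.5]],
  ],
  force=50,
)

```text
clock: 23.1
ee_pos: [0.6245, -0.011, 0.1012]
orientation: [0.675, 0.738, 0.001, 0.001]
wrist_force: [0.5, 0.5, -1.0]
opening: 0.701
```

```bash
python3 look.py d4 wrist; python3 fit.py d4 0 0
```

```text
23.1 [ 0.62448407 -0.01104095  0.10123802] [ 0.5  0.5 -1. ] [ 0.04 -0.01  0.01] 0.700996270051846
522 [-2.20029511e+01  9.33367302e-03 -7.06400007e-01] tilt 35.23974065450782 top z world 0.12254203138475876
0 0.1444
45 0.1411
90 0.1396
135 0.1409
180 0.1442
225 0.2627
270 0.2542
315 0.2628
```

View pics/d4_wrist.png

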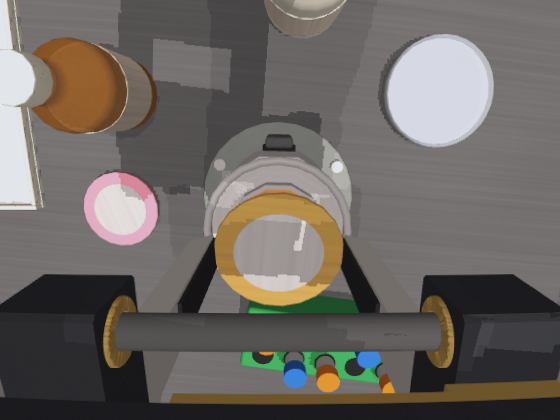

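>>> servo_tool(
  deltas=[
    [[0,0,-2,0,0.5],[0,0,-2,0,0.5],[0,0,-2,0,0.5],[-3.4,-1.19,0,0,0.5],[-3.45,-1.19,0,0,0.5],[-3.45,-1.19,0,0,0.5],[-3.45,-1.19,0,0,0.5],[-3.45,-1.19,0,0,0.5],[-3.45,-1.19,0,0,0.5],[-3.45,-1.19,0,0,0.5],[-3.45,-1.19,0,0,0.5],[-3.45,-1.19,0,0,0.5],[-3.5,-1.19,0,0,0.5],[0,0,0,0,0.5],[0,0,0,0,0.5]],
  ],
)

```text
clock: 24.4
ee_pos: [0.5351, -0.3666, 0.1591]
orientation: [0.676, 0.737, -0.0, -0.0]
wrist_force: [0.2, 0.7, -0.4]
opening: 0.701
```

```bash
python3 look.py e1 wrist top; python3 fit.py e1 0 0 | head -1; python3 -c "
import cv2
im=cv2.imread('pics/e1_top.png');cv2.imwrite('pics/z18.png',cv2.resize(im[170:300,360:500],None,fx=4,fy=4,interpolation=cv2.INTER_CUBIC))"
```

```text
24.45 [ 0.53574519 -0.36529498  0.15932044] [ 0.2  0.2 -0.6] [ 0.11 -0.05 -0.01] 0.6979765977082636
0 [145.   0.   0.] tilt 0.0 top z world 0.014539994228936176
```

View pics/e1_wrist.png

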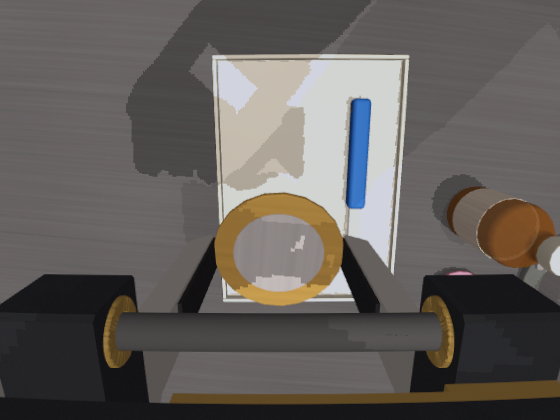

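View pics/z18.png

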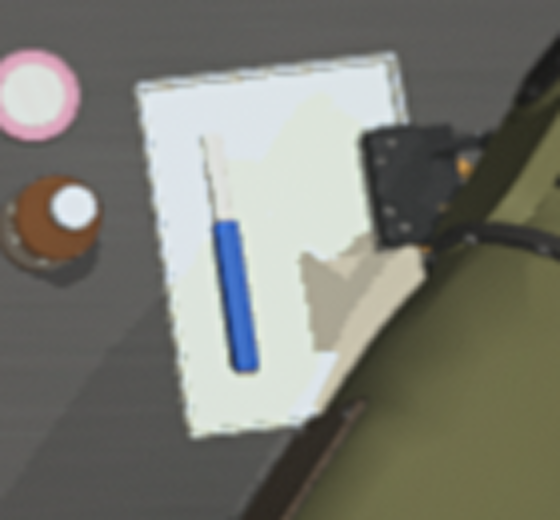

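Run:
```python
from h import *
s=env.state();R=Ro.from_quat(s['orientation']).as_matrix();p=np.array(s['ee_pos'])
P=[]
for u,v in [(214,57),(407,57),(395.5,301),(220.5,302)]:
    P.append(R.T@(px2w("wrist",u,v,.014,state=s)-p)*1000)
P=np.array(P);print(P.round(1),P.mean(0))
for u,v in [(361,99),(356,208)]: print((R.T@(px2w("wrist",u,v,.024,state=s)-p)*1000).round(1))
```

```text
[[ -61.4 -126.2  145.5]
 [ 123.8 -127.   145.7]
 [ 132.5  130.9  145.6]
 [ -64.7  131.6  145.5]] [ 32.55349814   2.33800641 145.55736095]
[ 78.9 -86.9 135.6]
[ 79.4  20.2 135.6]
```

>>> servo_tool(
  deltas=[
    [[0,0,2.5,0,0.5],[0,0,3,0,0.5],[0,0,3,0,0.5],[0,0,3,0,0.5],[0,0,2.5,0,0.5],[0,0,1.7,0,0.5],[0,0,1,0,0.5],[0,0,0.5,0,0.5],[0,0,0,0,0.5],[0,0,0,0,0.5]],
  ],
)

```text
clock: 25.33
ee_pos: [0.5367, -0.3651, -0.011]
orientation: [0.675, 0.738, 0.0, 0.001]
wrist_force: [-0.1, -0.1, 0.5]
opening: 0.702
```

>>> servo_tool(
  deltas=[
    [[0,0,0.3,0,0.5],[0,0,0.3,0,0.5],[0,0,0.2,0,0.5],[0,0,0.2,0,0.5],[0,0,0.2,0,0.5],[0,0,0.1,0,0.5],[0,0,0,0,0.5]],
  ],
  force=15,
)

```text
clock: 25.92
ee_pos: [0.5359, -0.3652, -0.0253]
orientation: [0.675, 0.738, -0.0, -0.0]
wrist_force: [-0.3, 0.7, 0.6]
opening: 0.709
```

```bash
python3 look.py e2 wrist; sed 's/X\[...,2\]>.09)&(X\[...,2\]<.14)/X[...,2]>.0)\&(X[...,2]<.06)/' fit.py > fit2.py; python3 fit2.py e2 0 0
```

```text
25.9167 [ 0.53588952 -0.36524769 -0.02526383] [-0.3  0.7  0.6] [0.11 0.12 0.04] 0.708573557709018
8043 [-4.38590375e+01 -3.43707039e-03  1.63109587e-01] tilt 9.265932039749496 top z world 0.018748683999945524
0 0.0188
45 0.016
90 0.0146
135 0.0157
180 0.0186
225 0.1371
270 0.1286
315 0.1372
```

View pics/e2_wrist.png

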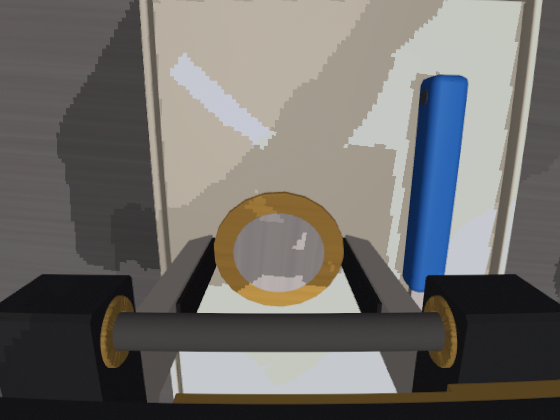

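>>> servo_tool(
  deltas=[
    [[0,0,0.1,0,0.5],[0,0,0.1,0,0.5],[0,0,0.1,0,0.5],[0,0,0.05,0,0.5],[0,0,0,0,0.5],[0,0,0,0,0.73],[0,0,0,0,0.75],[0,0,0,0,0.8],[0,0,0,0,0.8]],
  ],
  force=5,
)

```text
clock: 26.72
ee_pos: [0.5361, -0.3652, -0.0286]
orientation: [0.675, 0.738, 0.0, 0.0]
wrist_force: [-0.5, -0.4, 1.8]
opening: 0.797
```

```bash
python3 look.py e3 wrist;  python3 fit2.py e3 0 0
```

```text
26.7167 [ 0.53605404 -0.36520068 -0.02864403] [-0.5 -0.4  1.8] [ 0.07  0.02 -0.04] 0.7969758224378739
8554 [-4.37600410e+01 -6.67989354e-04  6.92597094e-04] tilt 0.055132115867687785 top z world 0.015100979981424234
0 0.0151
45 0.0151
90 0.0149
135 0.0149
180 0.0151
225 0.0156
270 0.1251
315 0.1336
```

Lid flat (0.06° tilt, top 15 mm) and released. Raising the gripper straight up and checking.

>>> servo_tool(
  deltas=[
    [[0,0,-1,0,0.8],[0,0,-2,0,0.8],[0,0,-3,0,0.8],[0,0,-3.5,0,0.8],[0,0,-3.5,0,0.8],[0,0,-3.5,0,0.8],[0,0,-3.5,0,0.8],[0,-3,-2,0,0.8],[0,-3.5,0,0,0.8],[0,-3.5,0,0,0.8],[0,0,0,0,0.8],[0,0,0,0,0.8],[0,0,0,0,0.8]],
  ],
)

```text
clock: 27.85
ee_pos: [0.4369, -0.3742, 0.1921]
orientation: [0.675, 0.738, 0.0, 0.001]
wrist_force: [1.2, -0.3, -0.1]
opening: 0.801
```

```bash
python3 look.py f1 top side wrist
python3 - <<'E'
from h import *
for n,z in [("lid",.012),("bar",.014),("bar_tip",.014),("amber",0),("jar",0),("dish",0),("rack",0),("tray",0)]:
    for c in ("side","top"):
        print(c,n,[(px2w(c,*x["at"],z).round(3).tolist(),round(x["p"],2)) for x in env.tip_of(n,c)][:3])
a=cv2.imread("pics/side0.png");b=cv2.imread("pics/f1_side.png");cv2.imwrite("pics/z19.png",np.hstack([a[120:260,200:370],b[120:260,200:370]]).repeat(2,0).repeat(2,1))
E
```

```text
27.95 [ 0.43726526 -0.3739031   0.1914204 ] [0.  0.1 0.5] [-0.05  0.03 -0.01] 0.7970915102879936
side lid [([0.53, -0.39, 0.012], 0.65), ([0.639, -0.161, 0.012], 0.55)]
top lid [([0.54, -0.363, 0.012], 0.59), ([0.648, -0.149, 0.012], 0.58), ([0.515, 0.108, 0.012], 0.27)]
side bar [([0.357, 0.272, 0.014], 0.83), ([0.508, 0.568, 0.014], 0.61), ([0.544, -0.362, 0.014], 0.58)]
top bar [([0.504, 0.574, 0.014], 0.93), ([0.362, 0.253, 0.014], 0.76), ([0.488, -0.288, 0.014], 0.57)]
side bar_tip [([0.394, 0.509, 0.014], 0.89), ([0.385, 0.136, 0.014], 0.62)]
top bar_tip [([0.613, -0.278, 0.014], 0.82), ([0.398, 0.515, 0.014], 0.7)]
side amber [([0.55, -0.149, 0.0], 0.86)]
top amber [([0.543, -0.144, 0.0], 0.77)]
side jar []
top jar [([0.457, 0.003, 0.0], 0.77)]
side dish [([0.526, 0.111, 0.0], 0.56)]
top dish [([0.522, 0.112, 0.0], 0.57)]
side rack [([0.752, 0.057, -0.0], 0.6)]
top rack [([0.746, 0.044, 0.0], 0.76)]
side tray [([0.531, -0.34, 0.0], 0.88)]
top tray [([0.536, -0.327, 0.0], 0.92)]
```

View pics/z19.png

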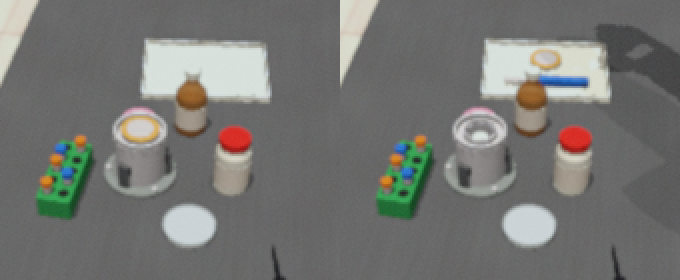

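View pics/f1_wrist.png

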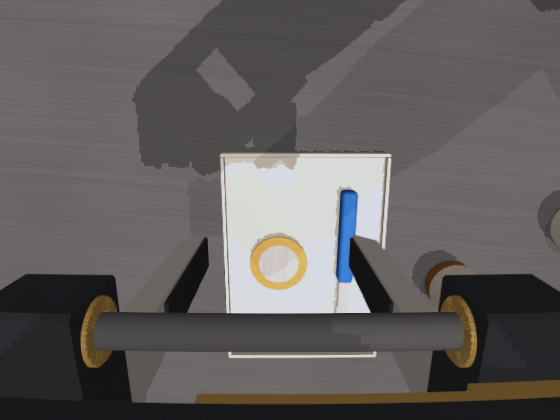

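The lid (278, 263) and the bar (346, 190–285) both lie inside the tray. The before/after side views show the bottle, jar, dish and rack in the same places. Handing in.

```bash
python3 -c "
from rig import env
print(env.job_done())"
```

```text
the job is handed in; nothing more can be done
None
```

I took the bar from the tub and levered the lid loose over the can's rim. I then laid the bar in the tray, pulled the lid off and laid it beside the bar. The job was handed in at about 28 s; no verdict was reported.

**Last checks:**
- **Lid:** it lies flat (0.06° tilt), with its top at 15 mm and its centre about 32 mm from the tray's centre in y.
- **Bar:** it lay flat (0° pitch, axis about 14 mm up) when I let it go. It is about 47 mm to the other side of the tray's centre.
- **Levering:** with the bar at about 14° below level, the pictures showed the blade under the raised lid. The lid then stayed propped at about 10.7°, more than the 6° given.
- **Other objects:** the bottle, jar, dish and rack look unmoved in the before and after side views. I compared them by eye and did not measure the shift.

**What disagreed or went wrong:**
- **Fingertip offset:** the real fingertips sit about 40–43 mm behind the reported TCP. My first close shut above the bar without touching it; I found the offset from the wrist depth and allowed for it after that.
- **Setting the bar down:** the fingertips briefly pressed on the tray floor with about 21 N, which kept them from opening. I raised them about 3 mm to let go.
- **Side-camera network:** the side camera's estimates for the bar and lid were off by several centimetres. I went by the wrist and top views instead.

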